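Move a freshly painted tile to the drying stand on the kiln spatula

TASK

The paint on the tile is still wet, so keep the gripper off it: slide the kiln spatula's blade under the tile, lift it off the low wooden painting rest and set it down level on the rails of the taller metal drying stand, centred and square to its two rails. Then draw the spatula out and put it back flat on the open bench, standing on its blade and heel, well clear of the stand and the rest. Do not tip the tile or disturb the pots, carton and brush jar.

Things in the scene. Friction and masses are not known exactly. Their poses are not given: they have to be found in the camera images.
- tile: Loose white ceramic tile, 100 mm (its x) by 120 mm (its y), 6 mm thick, about 0.15 kg, with a green and yellow painted motif on top. Origin: centre of its underside. It starts on the painting rest, long side nearly along the rails.
- painting_rest: Fixed low wooden rest under the tile: base plate 110 x 110 x 5 mm and two upright rails along its y axis, tops 30 mm above the bench, 110 mm long, 12 mm wide, inner faces 66 mm apart. The channel between them is open at both y ends, 25 mm high from plate to tile. Origin: centre of its underside. Yaw within 0.2 rad of world y. Rest and stand may swap places, nearer and farther.
- drying_stand: Fixed aluminium drying stand, the taller of the two: same plan as the rest (base plate 110 x 110 x 5 mm; two rails along its y axis, 110 mm long, 12 mm wide, inner faces 66 mm apart, channel open at both y ends), but rail tops 65 mm above the bench. Origin: centre of its underside. Yaw within 0.2 rad of world y.
- spatula: Loose cranked kiln spatula, about 0.2 kg, 320 mm long, along its +y; z up. Origin: under the grip, level with the blade's underside. Steel blade y = 100 to 250 mm, 50 mm wide, 3 mm thick; 8 mm round neck rises from y = 108 to the handle at 58. Heel at y = -60 (foot 40 mm wide): stands level on blade and heel. Starts on the bench at the robot's right, +y within 0.35 rad of world y.
- spatula_grip (a point): The place to grip the spatula: centre of its dark wooden handle, 50 mm above the blade's underside. The handle is a level bar 18 mm wide (x), 22 mm high (39 to 61 mm above the blade's underside), 130 mm long, from 70 mm behind this point to 60 mm ahead. Same axes as the spatula.
- spatula_blade (a point): Middle of the blade's upper face: 175 mm ahead (+y) of the grip point and 47 mm below it. Same axes as the spatula.
- paint_pot: Bystander, loose: open paint pot: white round tub 80 mm across, 32 mm high, green paint on top. Origin: centre of its underside. Leave it alone.
- wide_pot: Bystander, loose: closed white round tub 96 mm across, 36 mm high. Origin: centre of its underside. Leave it alone.
- carton: Bystander, loose: small cardboard carton 70 x 110 x 30 mm. Origin: centre of its underside. Leave it alone.
- brush_jar: Bystander, loose: blue ceramic jar 72 mm across, 85 mm high, brushes sticking out to about 205 mm. Origin: centre of its underside. Leave it alone.
Not all that is in view belongs to the job. Of the things like the drying_stand, leave any that is black or purple; of the rest the larger one is meant.

How it is judged:
On the way, in this order (a step that is already met when the one before it is completed fails the run):
1. the tile is carried by the spatula, at least 10 mm clear of the painting rest (contact force between tile and spatula above 0.3 N and contact force between tile and painting_rest below 0.05 N and height (world z) of tile above 0.04 m), for 0.2 s.
2. the tile lies centred and square on the drying stand's rails and the spatula is drawn out from under it (x of tile in the frame of drying_stand between -0.012 and 0.012 m and y of tile in the frame of drying_stand between -0.02 and 0.02 m and z of tile in the frame of drying_stand between 0.061 and 0.069 m and angle between the y axis of tile and the y axis of drying_stand, either way round below 0.15 rad and angle between tile's own z axis and vertical below 0.06 rad and contact force between tile and drying_stand above 0.3 N and contact force between tile and spatula below 0.05 N and horizontal distance between spatula_blade and tile above 0.1 m), for 0.2 s.
At the end, for the whole second after the job is handed in: Tile level and still on the stand's rails, off the spatula: centre within 12 mm across and 20 mm along the rails, square within 0.15 rad. Spatula level and still on the bench on blade and heel (grip 44 to 56 mm high), blade centre over 130 mm from the centres of stand and rest (x of tile in the frame of drying_stand between -0.012 and 0.012 m and y of tile in the frame of drying_stand between -0.02 and 0.02 m and z of tile in the frame of drying_stand between 0.061 and 0.069 m and angle between the y axis of tile and the y axis of drying_stand, either way round below 0.15 rad and angle between tile's own z axis and vertical below 0.06 rad and contact force between tile and drying_stand above 0.3 N and contact force between tile and spatula below 0.05 N and linear speed of each of tile, spatula below 0.02 m/s and angle between spatula_grip's own z axis and vertical below 0.1 rad and height (world z) of spatula_grip between 0.044 and 0.056 m and horizontal distance between spatula_blade and drying_stand above 0.13 m and horizontal distance between spatula_blade and painting_rest above 0.13 m); the robot touches nothing.
It fails at once if the gripper or arm touches the tile (contact force between tile and the fingers above 0.3 N or contact force between tile and the arm above 0.3 N).
It fails at once if the tile is tipped by more than 0.3 rad (angle between tile's own z axis and vertical above 0.3 rad).
It fails at once if the tile falls off its support towards the bench (height (world z) of tile below 0.022 m).
It fails at once if a bystander is moved by more than 20 mm or knocked over (distance of any of paint_pot, wide_pot, carton, brush_jar from where it was at the start of the episode above 0.02 m or angle between any of paint_pot, wide_pot, carton, brush_jar's own z axis and vertical above 0.3 rad).
It also fails if it takes over 58 s, if anything falls off the work surface, if the arm or the gripper's body presses on something with over 40 N, if the wrist force passes 120 N, or if a joint passes its speed limit or range.

ROBOT

A 6-joint arm with a two-finger parallel gripper is mounted at the origin on the work surface. World frame = base frame: x ahead of the robot, y to its left, z up, the work surface at z = 0. Lengths are in m, angles in rad, forces in N, time in s.
With the tool pointing down it reaches from about 0.35 to 0.975 m from the base axis. Payload 17.4 kg.
Tool frame: the origin (TCP) lies midway between the tips of the shut fingers; the grasp point (between the pads) lies 19 mm behind it (bot.grasp_offset is the distance from the TCP to the grasp point, in m); z points along the fingers, y is the direction in which the jaws open and shut (so a half turn about z gives the same grasp; the last joint's range is limited). The gripper opens to 85 mm and grips with 20 to 120 N. Pads are 22 mm wide; open, the fingers measure 114 mm over their backs; the gripper's body (76 mm by 85 mm) begins 54 mm behind the grasp point. The pads swing forward as they close: fully open they stand 13 mm farther back than shut.
Start: joints at [1.141, 0.116, 1.442, -0, 1.584, -0.038], TCP at [0.258, 0.624, 0.205] pointing down, gripper open.
Joint ranges: [-2.83, 2.83], [-0.83, 2.19], [0.07, 2.5], [-1.14, 4.28], [0.01, 3], [-2.97, 2.97]. Speed limits (rad/s): [1.89, 1.89, 2.22, 3.14, 3.14, 3.14].

INTERFACE

Orientations are given as a rotation vector (axis times angle).
In Python, from cell import bot gives the robot as it stands.
- The arm moves only by the tool jog_arm, never from a script. Its argument "moves" is a list that holds one entry, the list of rows, each a list of 5 numbers: the finger opening in cm, from 0 to 8.54, then the shift along the tool's x, y, z in cm, then the turn about the tool's z in degrees. In form: [[[jaw, dx, dy, dz, turn], ...]]. A call has 1 to 8 rows; each row is the pose to reach, as a shift and turn from the pose commanded when the call began, along the tool's axes at that moment; what a row does not reach only later rows make up. A row lasts 1/8 s, in which the tool goes at most 62.5 mm and 10.7 degrees, less where a joint would pass 70% of its speed; a pose out of reach is approached as far as the arm can. A call with a gripper value outside its range is refused whole. The fingers move at their own pace and stop on an object; the grip force is fixed at half the most. Time passes only in rows, so rows that repeat a pose let the fingers close. It gives the time, the measured TCP pose, the force and the opening at its end, in the units of the state.
- bot.observe(): the state, without advancing time (a new reading comes with each control period).
- bot.read_camera(name): name is "scene" or "top" or "wrist"; returns the picture (384x512x3 uint8, blue, green, red); there is no depth.
- bot.camera_model(name): a dict with "mtx" (3x3 intrinsics, pixels), "k1" (the pictures are not rectified: a ray, as slopes to the right and down, at radius r is drawn at 1 + k1 r^2 times it, then the intrinsics apply), "eye" and "orientation" of the camera in the world. Camera axes: x right, y up, looking along -z (the intrinsics and any distortion apply to the point x, -y, -z); pixel columns grow to the right and rows downward; lengths in m; the calibration is good to about 2 mm. A picture is of the moment at which its call begins: read the wrist's pose just before it. camera_model takes no time and is no camera call; for the wrist camera it gives the pose at the moment of the call.
- bot.job_done(): hands the job in, once; it reports no verdict.
The state is a dict: "time_s": time; "joint_pos": joint angles; "joint_vel": joint speeds; "tau": joint torques, N m; "tcp_pos": TCP position; "orientation": TCP orientation; "force": force on the tool from outside, world axes, zero at the start; "ft_torque": the same for the moment, N m; "width": finger opening in m.
Only numpy, scipy, OpenCV 4.12 (cv2) and the standard library are available. Lean on these libraries where they do the work, as an engineer would, in place of code of your own. Each camera call takes 0.05 s, during which the arm holds its last target.

## Working session

There is one attempt and no reset: what is moved stays moved. The work goes in short steps, Python scripts to look and compute and a tool call to move; the robot and the scene stay as the last step left them, time stands still between calls to the robot, and variables do not carry over. Pictures are saved under pics/ and viewed, and the job is handed in when it is done.

Besides the shell and the picture viewer there is one more tool, called as name([rows], argument=value, ...), one row to a line, values as JSON. jog_arm: Moves the arm, as the interface text tells. Its arguments: {"type":"object","properties":{"moves":{"type":"array"}},"required":["moves"]}

```bash
ls; mkdir -p pics; cat > h.py <<'E'
import numpy as np, cv2
from cell import bot
from scipy.spatial.transform import Rotation as R
def cam(n):
    m=bot.camera_model(n); return m
def Rm(m):
    o=np.array(m["orientation"],float)
    return R.from_rotvec(o).as_matrix() if o.size==3 else (o if o.size==9 else R.from_quat(o).as_matrix()).reshape(3,3)
def ray(m,u,v):
    K=np.array(m["mtx"]);d=np.array([m["k1"],0,0,0,0])
    # r model: drawn = ray*(1+k1 r^2)
    p=cv2.undistortPoints(np.array([[[u,v]]],float),K,d,None,None)[0,0]
    return Rm(m)@np.array([p[0],-p[1],-1.])
def atz(m,u,v,z):
    e=np.array(m["eye"]);r=ray(m,u,v); return e+r*(z-e[2])/r[2]
def proj(m,P):
    P=np.atleast_2d(P);c=(P-np.array(m["eye"]))@Rm(m)
    x=c[:,0]/-c[:,2];y=-c[:,1]/-c[:,2];r2=x*x+y*y;f=1+m["k1"]*r2
    K=np.array(m["mtx"]);return np.stack([K[0,0]*x*f+K[0,2],K[1,1]*y*f+K[1,2]],1)
E
python3 - <<'E'
from h import *
for n in("scene","top","wrist"):
    m=cam(n);print(n,m)
    cv2.imwrite(f"pics/{n}0.png",bot.read_camera(n))
    cv2.imwrite(f"pics/{n}0.png",cv2.resize(cv2.imread(f"pics/{n}0.png"),(800,600),interpolation=cv2.INTER_CUBIC))
s=bot.observe();print(s["time_s"],s["tcp_pos"],s["orientation"],s["width"],bot.grasp_offset)
E
```

```text
pics
scene {'mtx': array([[403.70539577,   0.        , 256.19099789],
       [  0.        , 403.70539577, 190.76205661],
       [  0.        ,   0.        ,   1.        ]]), 'k1': -0.04719329292070293, 'eye': array([ 1.24184992, -0.5959213 ,  0.97844271]), 'orientation': array([0.7750524 , 0.34698037, 0.84657028])}
top {'mtx': array([[461.4664231 ,   0.        , 252.6069287 ],
       [  0.        , 461.4664231 , 194.76324601],
       [  0.        ,   0.        ,   1.        ]]), 'k1': -0.09838807782433023, 'eye': array([0.29173536, 0.00917603, 1.40525949]), 'orientation': array([ 0.13645754, -0.13536569, -1.54300085])}
wrist {'mtx': array([[321.63978551,   0.        , 256.20632937],
       [  0.        , 321.63978551, 193.20918136],
       [  0.        ,   0.        ,   1.        ]]), 'k1': -0.01276591873785635, 'eye': array([0.18182429, 0.6551871 , 0.37342298]), 'orientation': array([-0.28795891, -0.19061653,  1.16856844])}
0.15 [0.25769487 0.62370293 0.20485523] [-6.11464911e-01 -3.08128884e+00  1.31662844e-03] 0.085181892513594 0.0187
```

View pics/top0.png

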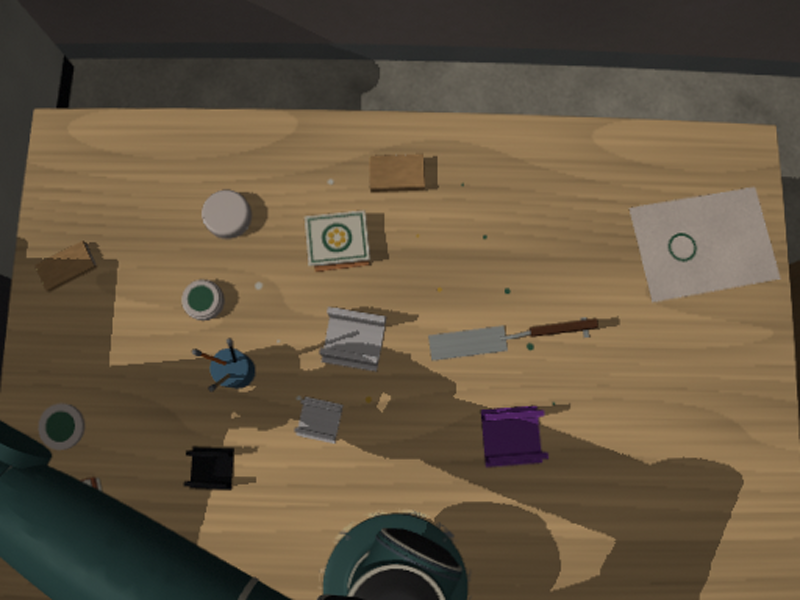

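View pics/scene0.png

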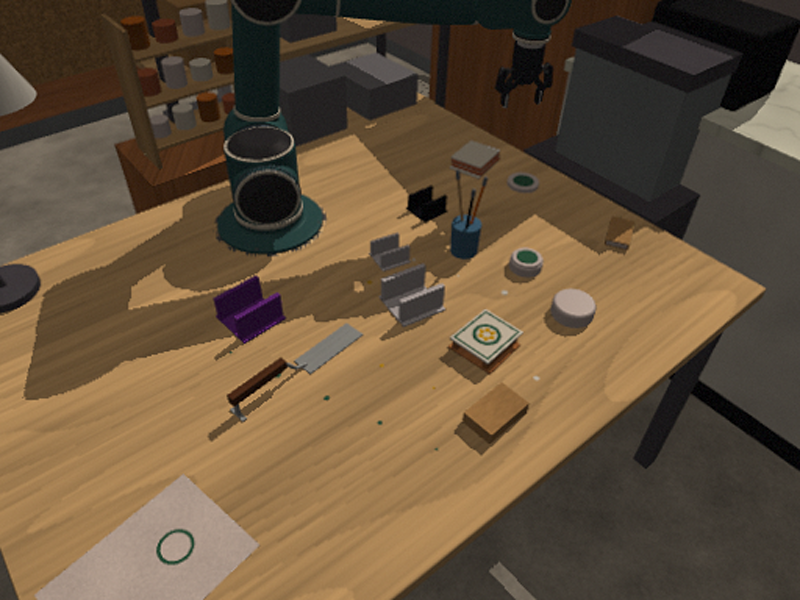

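View pics/wrist0.png

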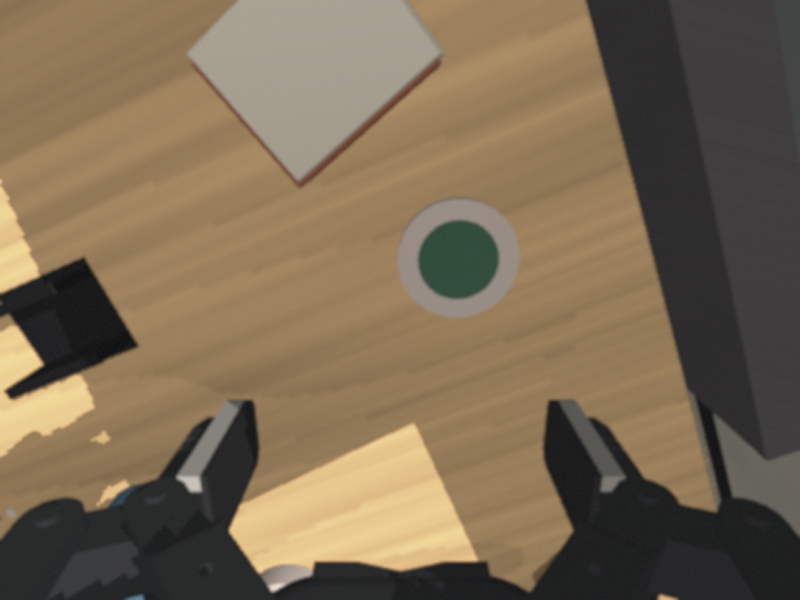

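Stand-like things in the top picture (800x600): large grey at (353,338), small grey at (320,420), black at (212,468) and purple at (513,437). The large grey one fits, since it is neither black nor purple and is bigger than the other grey one. The tile on the wooden rest is at (337,240), and the spatula runs from about (430,345) to (618,322). I'll confirm these in an enlarged crop.

```bash
python3 - <<'E'
from h import *
a=bot.read_camera("top");cv2.imwrite("pics/top_raw.png",a)
c=a[125:290,180:280];c=cv2.resize(c,None,fx=6,fy=6,interpolation=cv2.INTER_CUBIC)[:600*2]
cv2.imwrite("pics/c1.png",cv2.resize(a[125:200,180:280],None,fx=8,fy=8,interpolation=cv2.INTER_CUBIC))
cv2.imwrite("pics/c2.png",cv2.resize(a[190:265,180:280],None,fx=8,fy=8,interpolation=cv2.INTER_CUBIC))
cv2.imwrite("pics/c3.png",cv2.resize(a[190:250,265:405],None,fx=5.7,fy=5.7,interpolation=cv2.INTER_CUBIC))
E
```

```text
(no output)
```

View pics/c1.png

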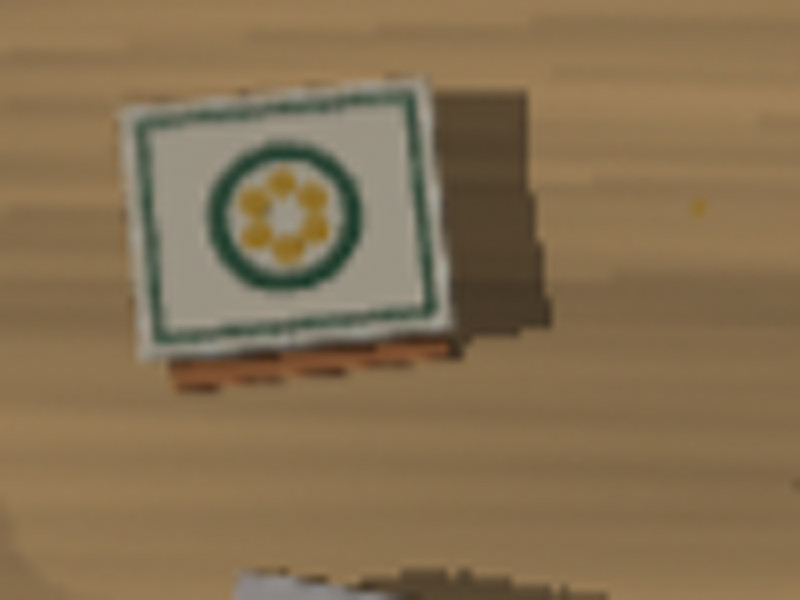

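View pics/c2.png

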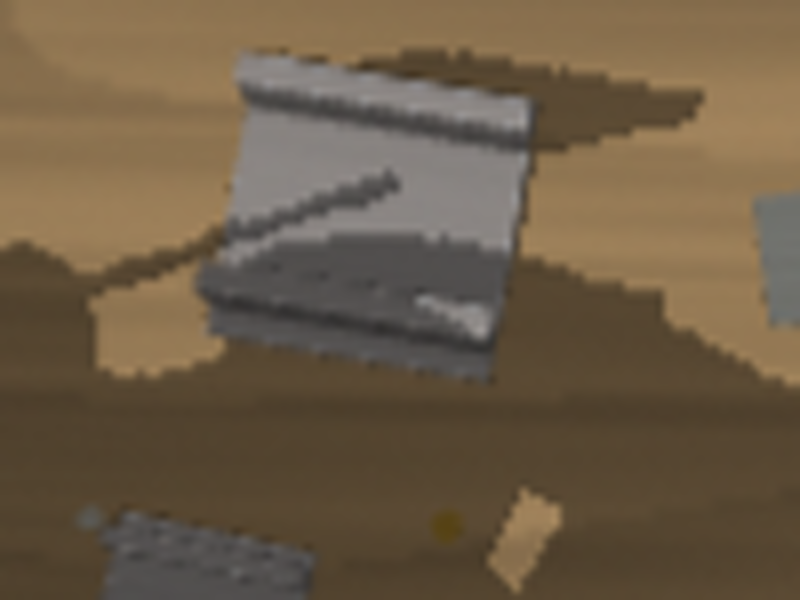

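View pics/c3.png

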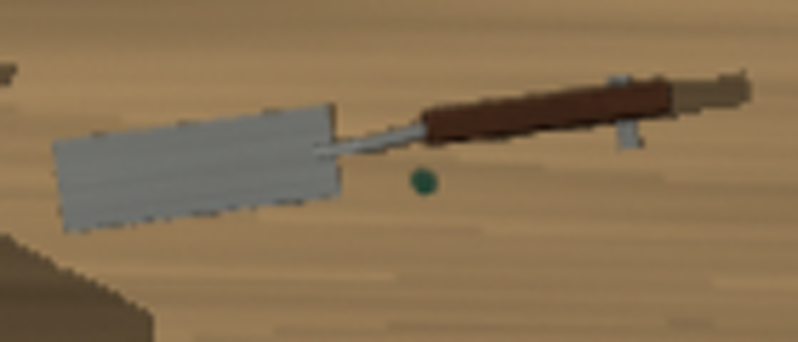

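```bash
cat > fit.py <<'E'
from h import *
from scipy.optimize import least_squares
def T(p,L):
    c,s=np.cos(p[2]),np.sin(p[2]);L=np.atleast_2d(L).astype(float)/1000
    return np.stack([p[0]+c*L[:,0]-s*L[:,1],p[1]+s*L[:,0]+c*L[:,1],L[:,2]+(p[3] if len(p)>3 else 0)],1)
def fit(m,px,L,p0):
    r=least_squares(lambda p:(proj(m,T(p,L))-px).ravel(),p0)
    return r.x,np.abs(r.fun).max()
def box(x0,x1,y0,y1,z0,z1):
    return [[x,y,z] for x in(x0,x1) for y in(y0,y1) for z in(z0,z1)]
EDG=[(a,b) for a in range(8) for b in range(a+1,8) if bin(a^b).count('1')==1]
STAND=[box(-55,55,-55,55,0,5),box(33,45,-55,55,5,65),box(-45,-33,-55,55,5,65)]
REST=[box(-55,55,-55,55,0,5),box(33,45,-55,55,5,30),box(-45,-33,-55,55,5,30)]
TILE=[box(-50,50,-60,60,0,6)]
SPAT=[box(-25,25,100,250,0,3),box(-9,9,-70,60,39,61),box(-20,20,-62,-58,0,3)]
def draw(img,m,roi,f,items):
    u0,v0,u1,v1=roi
    o=cv2.resize(img[v0:v1,u0:u1],None,fx=f,fy=f,interpolation=cv2.INTER_CUBIC)
    for p,boxes,col in items:
        for b in boxes:
            q=proj(m,T(p,b)); q=(q-[u0,v0]+.5)*f-.5
            for i,j in EDG: cv2.line(o,tuple(int(t) for t in np.round(q[i])),tuple(int(t) for t in np.round(q[j])),col,1)
    return o
E
cat > run1.py <<'E'
from fit import *
a=cv2.imread("pics/top_raw.png");m=cam("top")
g=lambda P,f,o:(np.array(P,float)+.5)/f-.5+np.array(o)
tile,e1=fit(m,g([(120,105),(428,78),(455,330),(142,360)],8,(180,125)),[[50,60,36],[50,-60,36],[-50,-60,36],[-50,60,36]],[.6,.1,0])
st,e2=fit(m,g([(240,52),(535,100),(210,337),(490,382)],8,(180,190)),[[45,55,65],[45,-55,65],[-55,55,5],[-55,-55,5]],[.45,.1,0])
sp,e3=fit(m,g([(52,143),(333,104),(340,195),(65,232),(672,80),(423,145)],5.7,(265,190)),[[25,250,3],[25,100,3],[-25,100,3],[-25,250,3],[9,-70,61],[-9,60,61]],[.45,-.3,0])
re,e4=fit(m,g([(175,392),(462,355)],8,(180,125)),[[-55,55,3],[-55,-55,3]],tile)
print("tile",tile,e1);print("stand",st,e2);print("sp",sp,e3);print("rest",re,e4)
np.save("poses.npy",np.array([tile,st,sp,re]))
t4=list(tile)+[.03]
cv2.imwrite("pics/o1.png",draw(a,m,(180,125,280,200),8,[(t4,TILE,(0,0,255)),(re,REST,(255,0,0))]))
cv2.imwrite("pics/o2.png",draw(a,m,(180,190,280,265),8,[(st,STAND,(0,0,255))]))
cv2.imwrite("pics/o3.png",draw(a,m,(265,190,405,250),5.7,[(sp,SPAT,(0,0,255))]))
b=bot.read_camera("scene");ms=cam("scene");cv2.imwrite("pics/scene_raw.png",b)
it=[(t4,TILE,(0,0,255)),(re,REST,(255,0,0)),(st,STAND,(0,0,255)),(sp,SPAT,(0,0,255))]
cv2.imwrite("pics/o4.png",draw(b,ms,(230,160,345,245),7,it))
cv2.imwrite("pics/o5.png",draw(b,ms,(135,190,245,280),7,it))
E
python3 run1.py
```

```text
tile [0.66314456 0.13041193 0.1233793 ] 0.36780758064134034
stand [ 0.46741892  0.09148446 -0.13892356] 0.37130404013467455
sp [ 0.49098809 -0.30412085  0.1479635 ] 1.2494099365663942
rest [0.66390957 0.12675969 0.15467706] 0.42160006968970265
```

View pics/o1.png

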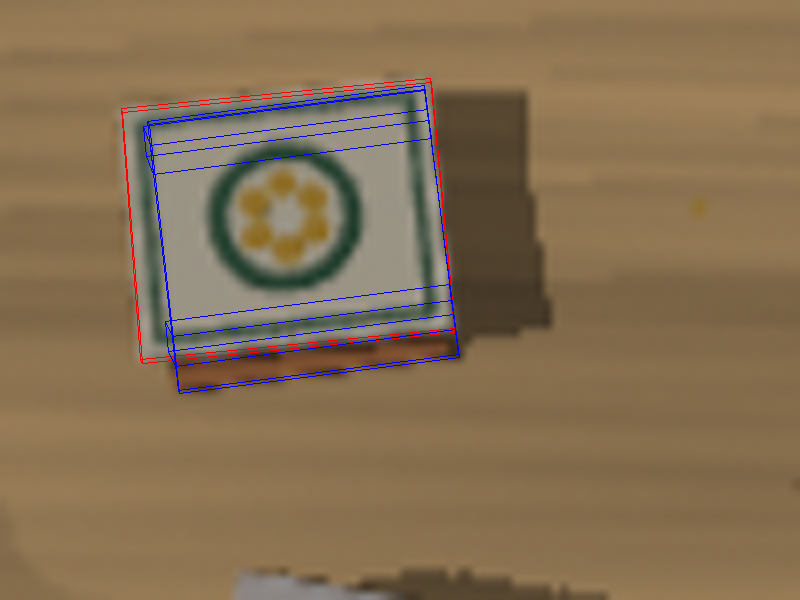

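View pics/o2.png

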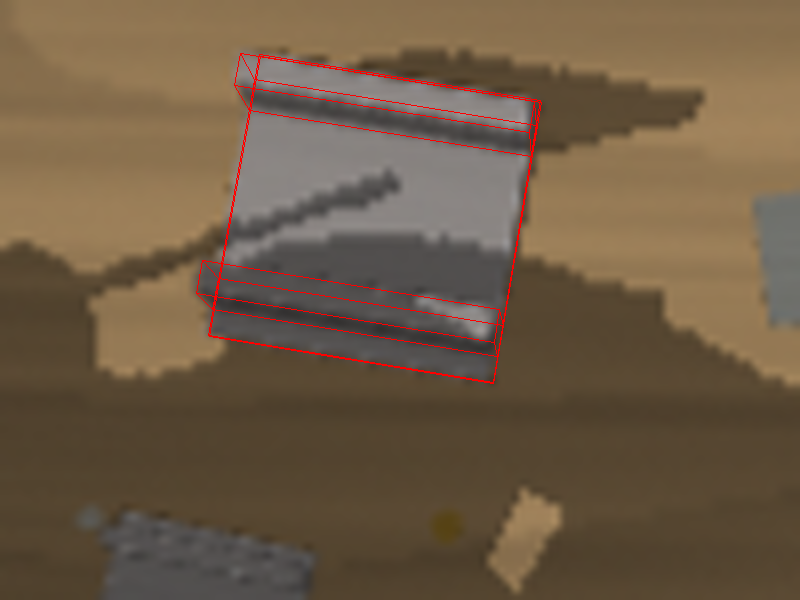

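View pics/o3.png

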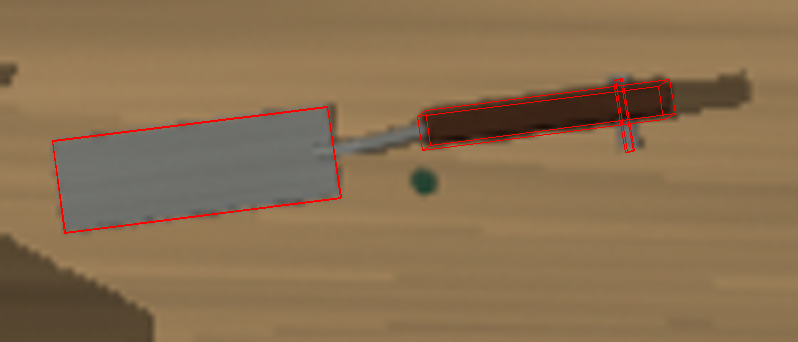

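View pics/o4.png

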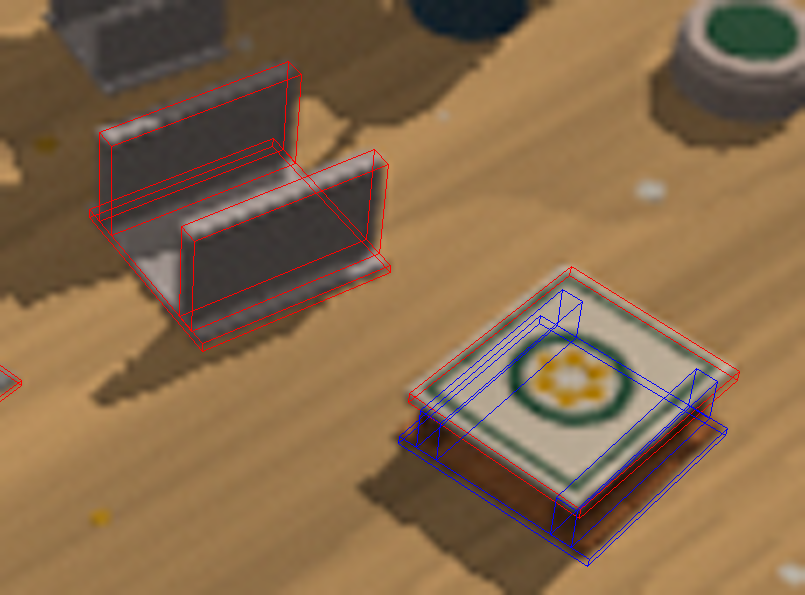

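View pics/o5.png

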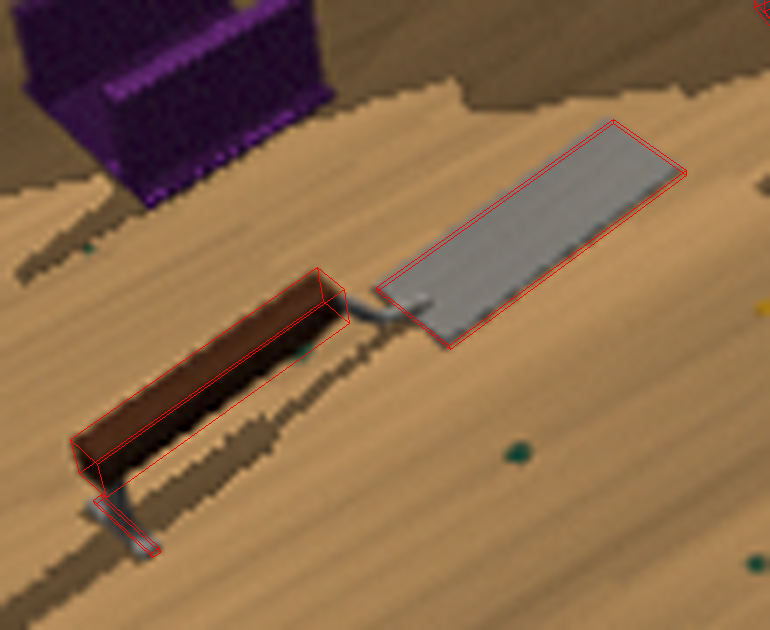

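```bash
cat > go.py <<'E'
from fit import *
import sys
# go.py x y z yaw : target TCP and spatula-yaw -> tool shift cm, turn deg
def state():
    s=bot.observe();M=R.from_rotvec(s["orientation"]).as_matrix();return s,np.array(s["tcp_pos"]),M
def delta(t,yaw):
    s,p,M=state()
    d=M.T@(np.array(t)-p)*100
    x=np.array([np.cos(yaw),np.sin(yaw),0]);ty=M[:,1]
    ang=np.arctan2(x[1],x[0])-np.arctan2(ty[1],ty[0])
    ang=(ang+np.pi/2)%np.pi-np.pi/2
    return d,-np.degrees(ang)
if __name__=="__main__":
    a=[float(v) for v in sys.argv[1:]]
    s,p,M=state();print("t",round(s["time_s"],3),"tcp",p.round(4),"w",round(s["width"],4),"F",np.round(s["force"],2),"q",np.round(s["joint_pos"],2))
    print("tool axes x",M[:,0].round(3),"y",M[:,1].round(3),"z",M[:,2].round(3))
    for i in range(0,len(a),4):
        d,t=delta(a[i:i+3],a[i+3]);print("delta cm",d.round(2),"turn",t.round(2))
E
python3 - <<'E'
from fit import *
m=cam("top")
for n,u,v,z in[("jar",232,368,.085),("purple",513,437,.04),("purple r",545,460,.04),("purple tl",482,410,.04),("carton",398,172,.03),("pot",202,300,.03)]:
    print(n,atz(m,u/1.5625,v/1.5625,z).round(3))
E
# grip at spatula y=+15
python3 - <<'E'
from fit import *
sp=np.load("poses.npy")[2];print(T(sp,[[0,0,50],[0,15,50],[0,175,3]]))
E
python3 go.py 0.489 -0.289 0.26 0.148
```

```text
jar [0.397 0.309 0.085]
purple [ 0.284 -0.215  0.04 ]
purple r [ 0.243 -0.275  0.04 ]
purple tl [ 0.333 -0.156  0.04 ]
carton [0.803 0.013 0.03 ]
pot [0.533 0.389 0.03 ]
[[ 0.49098809 -0.30412085  0.05      ]
 [ 0.48877672 -0.28928475  0.05      ]
 [ 0.46518885 -0.13103302  0.003     ]]
t 0.25 tcp [0.2577 0.6238 0.205 ] w 0.0855 F [ 0.23 -0.55 -0.29] q [ 1.14  0.12  1.44  0.    1.58 -0.04]
tool axes x [-0.924  0.382  0.   ] y [ 0.382  0.924 -0.001] z [-0. -0. -1.]
delta cm [-56.23 -75.53  -5.46] turn 59.07
```

jog_arm([
  [[8.5,0,0,-5,0],[8.5,-1,-1.3,-8,0],[8.5,-4.5,-6,-8,3.7],[8.5,-8,-10.7,-8,7.4],[8.5,-11.5,-15.4,-8,11.1],[8.5,-15,-20.1,-8,14.8],[8.5,-18.5,-24.8,-8,18.5],[8.5,-22,-29.5,-8,22.2]],
])

```text
time_s: 1.25
tcp_pos: [0.3484, 0.2654, 0.2854]
orientation: [1.196, 2.905, 0.001]
force: [0.9, 0.1, 0.4]
width: 0.0851
```

```bash
python3 go.py 0.489 -0.289 0.2 0.148
```

```text
t 1.25 tcp [0.3484 0.2654 0.2854] w 0.0851 F [0.94 0.07 0.38] q [ 0.59 -0.42  1.79 -0.    1.77 -0.2 ]
tool axes x [-0.71   0.704 -0.   ] y [0.704 0.71  0.001] z [ 0.  0. -1.]
delta cm [-49.01 -29.49   8.54] turn 36.78
```

jog_arm([
  [[8.5,-5,-3,0,4],[8.5,-10,-6,0,8],[8.5,-15,-9,0,12],[8.5,-20,-12,0,16],[8.5,-25,-15,1,20],[8.5,-30,-18,2,24],[8.5,-35,-21,3,28],[8.5,-40,-24,4,32]],
])

```text
time_s: 2.25
tcp_pos: [0.4644, -0.1868, 0.2453]
orientation: [1.951, 2.461, 0.0]
force: [1.0, 0.3, 0.6]
width: 0.0852
```

```bash
python3 go.py 0.489 -0.289 0.18 0.148
```

```text
t 2.25 tcp [ 0.4644 -0.1868  0.2453] w 0.0852 F [0.99 0.34 0.62] q [-0.43 -0.28  1.75  0.    1.67 -0.66]
tool axes x [-0.228  0.974 -0.   ] y [0.974 0.228 0.001] z [ 0.001 -0.    -1.   ]
delta cm [-10.51   0.06   6.53] turn 4.71
```

Stop above the handle, then look with the wrist camera to refine the grip.

jog_arm([
  [[8.5,-5,0,3,2.4],[8.5,-10.5,0,6,4.7],[8.5,-10.5,0,6.5,4.7],[8.5,-10.5,0,6.5,4.7]],
])

```text
time_s: 2.75
tcp_pos: [0.4884, -0.2865, 0.1802]
orientation: [-2.047, -2.382, -0.0]
force: [-0.6, 0.7, 0.3]
width: 0.085
```

```bash
cat > w.py <<'E'
from fit import *
import sys
m=cam("wrist");a=bot.read_camera("wrist");cv2.imwrite("pics/%s_raw.png"%sys.argv[1],a)
P=np.load("poses.npy")
o=draw(a,m,(0,0,512,384),1.5625,[(P[2],SPAT,(0,0,255))] if len(sys.argv)<3 else [])
cv2.imwrite("pics/%s.png"%sys.argv[1],o)
E
python3 w.py w1; python3 go.py 0.489 -0.289 0.031 0.148
```

```text
t 2.8 tcp [ 0.4887 -0.2862  0.1811] w 0.0853 F [-0.16  0.09 -0.72] q [-0.57 -0.11  1.71  0.    1.54 -0.73]
tool axes x [-0.151  0.989 -0.   ] y [0.989 0.151 0.001] z [ 0.001 -0.    -1.   ]
delta cm [-0.27 -0.02 15.01] turn 0.21
```

View pics/w1.png

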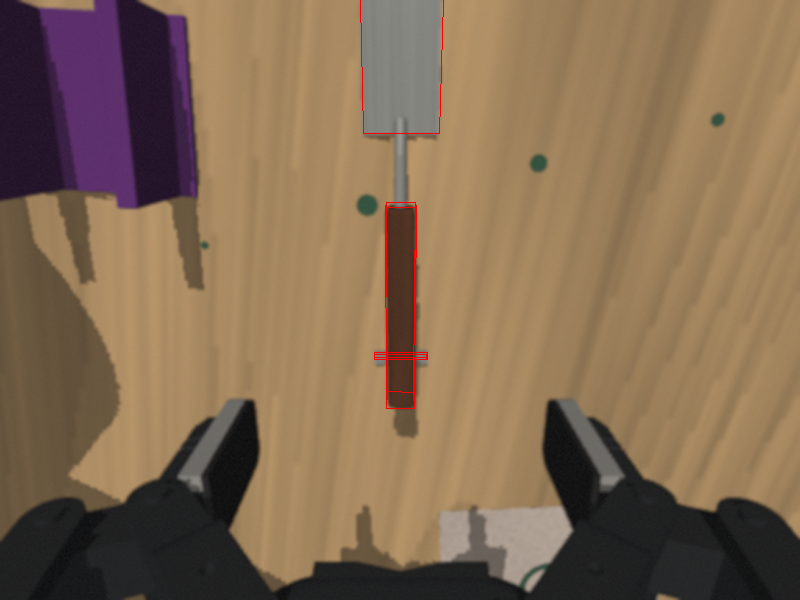

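The overlay sits on the spatula within about 1 px: handle from (401,205) to (401,408), blade end at row 133. I'll descend and grip.

jog_arm([
  [[8.5,0,0,5,0.2],[8.5,0,0,10,0.2],[8.5,0,0,13.5,0.2],[8.5,0,0,15,0.2],[8.5,0,0,15,0.2],[5,0,0,15,0.2],[1.5,0,0,15,0.2],[0.5,0,0,15,0.2]],
])

```text
time_s: 3.8
tcp_pos: [0.4889, -0.287, 0.0312]
orientation: [2.051, 2.378, 0.0]
force: [-0.2, 0.7, 0.7]
width: 0.0316
```

jog_arm([
  [[0.5,0,0,0,0],[0.5,0,0,0,0],[0.5,0,0,0,0],[0.5,0,0,0,0]],
])

```text
time_s: 4.3
tcp_pos: [0.4887, -0.2869, 0.031]
orientation: [2.051, 2.379, -0.0]
force: [-2.5, 1.7, 6.4]
width: 0.0154
```

```bash
python3 w.py w2; python3 go.py 0.489 -0.289 0.15 0.148
```

```text
t 4.35 tcp [ 0.4887 -0.287   0.0311] w 0.0155 F [-2.14  1.19  5.33] q [-0.58 -0.02  1.87 -0.    1.29 -0.72]
tool axes x [-0.147  0.989 -0.   ] y [0.989 0.147 0.   ] z [ 0. -0. -1.]
delta cm [ -0.21   0.   -11.89] turn -0.03
```

View pics/w2.png

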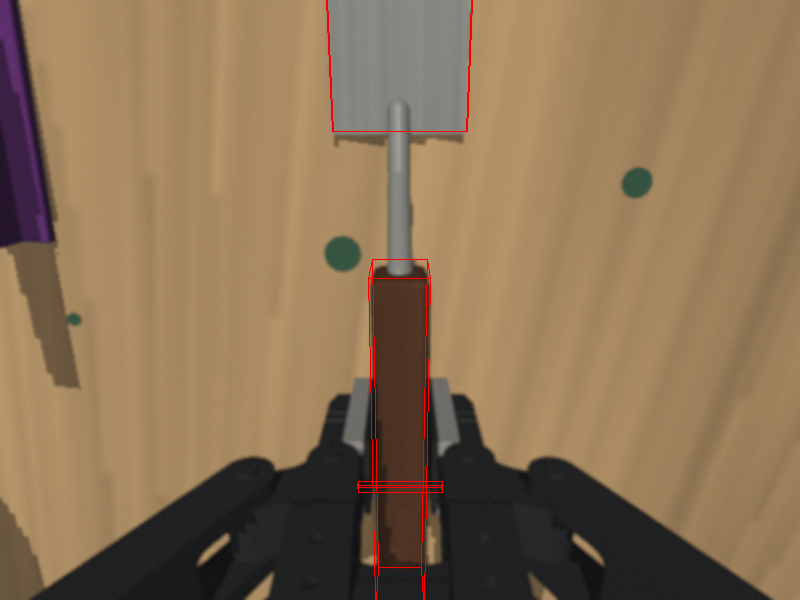

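Gripped at about 19 mm ahead of the grip point. I'll lift and check for sag.

jog_arm([
  [[0.5,0,0,-1,0],[0.5,0,0,-3,0],[0.5,0,0,-5,0],[0.5,0,0,-7,0],[0.5,0,0,-8,0],[0.5,0,0,-8,0],[0.5,0,0,-8,0]],
])

```text
time_s: 5.22
tcp_pos: [0.4883, -0.2866, 0.1097]
orientation: [-2.051, -2.378, 0.0]
force: [-0.5, -0.4, -1.1]
width: 0.0155
```

```bash
cat > look.py <<'E'
from fit import *
import sys
# look.py name u0 v0 u1 v1 f cam [L_grip]: draw spatula model as held
n,cm=sys.argv[1],sys.argv[2];u0,v0,u1,v1=map(int,sys.argv[3:7]);f=float(sys.argv[7])
s=bot.observe();M=R.from_rotvec(s["orientation"]).as_matrix();p=np.array(s["tcp_pos"])
m=cam(cm);a=bot.read_camera(cm);cv2.imwrite(f"pics/{n}_raw.png",a)
yaw=np.arctan2(M[1,1],M[0,1]);u=M[:,0]
if abs(yaw)>1.57: yaw-=np.pi*np.sign(yaw)
L=.019;o=p-L*u;pose=[o[0],o[1],yaw,p[2]-.0312]
P=np.load("poses.npy")
it=[(P[1],STAND,(0,200,0)),(P[3],REST,(255,0,0))]
if "nosp" not in sys.argv: it.append((pose,SPAT,(0,0,255)))
if "tile" in sys.argv: it.append((list(P[0])+[.03],TILE,(255,0,255)))
if "plain" in sys.argv: it=[]
cv2.imwrite(f"pics/{n}.png",draw(a,m,(u0,v0,u1,v1),f,it))
print("pose",np.round(pose,4),"blade ctr",(p+.156*u).round(4))
E
python3 look.py l1 scene 125 165 245 255 6.5 ; python3 go.py .7064 -.178 .111 .14
```

```text
pose [ 0.4911 -0.3054  0.1475  0.0785] blade ctr [ 0.4654 -0.1323  0.1098]
t 5.275 tcp [ 0.4883 -0.2866  0.1095] w 0.0152 F [-0.58 -0.71 -2.52] q [-0.58 -0.08  1.79 -0.    1.43 -0.72]
tool axes x [-0.147  0.989  0.001] y [ 0.989  0.147 -0.001] z [-0.001  0.001 -1.   ]
delta cm [ 7.54 23.17 -0.17] turn 0.43
```

View pics/l1.png

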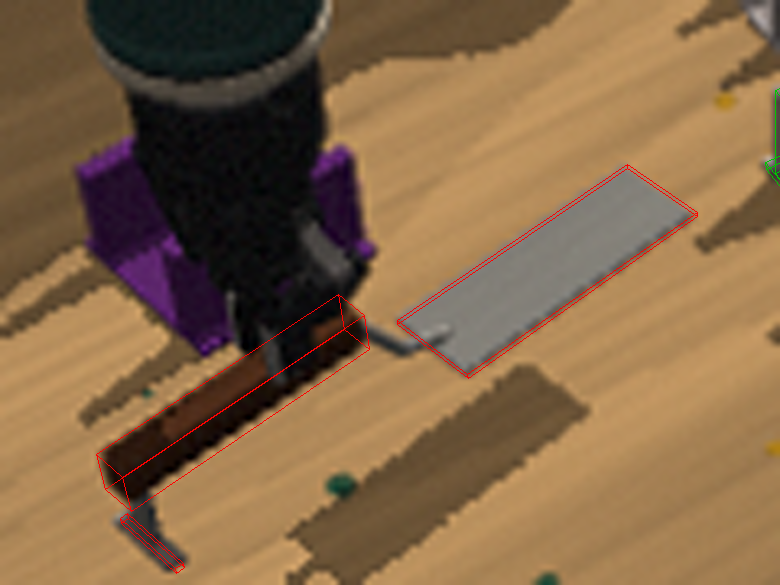

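No sag, and the model lies on the spatula. Next is the pre-insertion pose.

jog_arm([
  [[0.5,0.7,2.2,0,0],[0.5,2,6.2,0,0.2],[0.5,3.4,10.4,0,0.4],[0.5,4.8,14.6,0,0.4],[0.5,6.2,18.8,0,0.4],[0.5,7.2,22,0,0.4],[0.5,7.5,23.2,0,0.4],[0.5,7.5,23.2,1,0.4]],
])

```text
time_s: 6.28
tcp_pos: [0.7077, -0.178, 0.1]
orientation: [2.059, 2.373, 0.0]
force: [0.0, -0.0, -1.7]
width: 0.0154
```

```bash
python3 look.py l2 scene 200 175 330 270 6.1 tile; python3 look.py l3 top 175 125 310 225 5.9 tile; python3 go.py .7064 -.178 .047 .14
```

```text
pose [ 0.7104 -0.1969  0.1414  0.0688] blade ctr [ 0.6857 -0.0236  0.1   ]
pose [ 0.709  -0.1972  0.1407  0.0667] blade ctr [ 0.6845 -0.0239  0.098 ]
t 6.375 tcp [ 0.7059 -0.1787  0.0983] w 0.0154 F [-0.01 -0.78 -1.19] q [-0.28  0.28  1.43 -0.    1.44 -0.42]
tool axes x [-0.14   0.99   0.001] y [ 0.99   0.14  -0.002] z [-0.003  0.001 -1.   ]
delta cm [0.05 0.07 5.13] turn 0.01
```

View pics/l2.png

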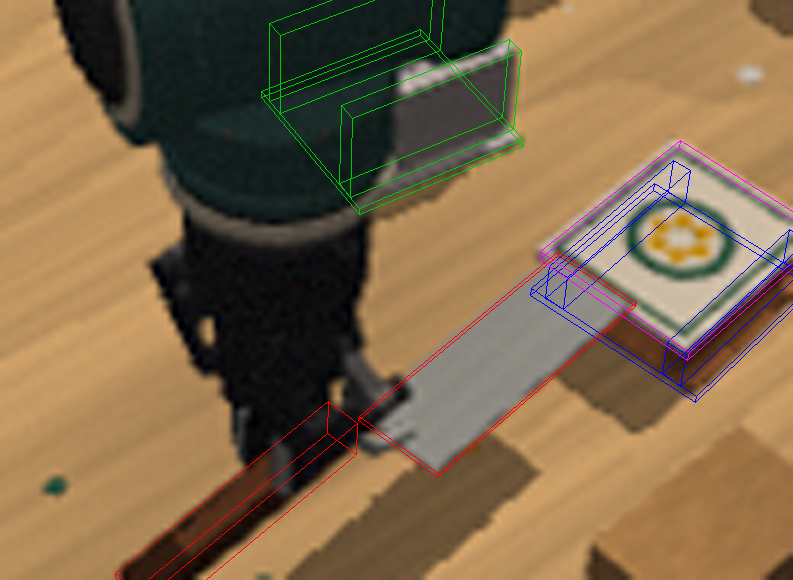

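View pics/l3.png

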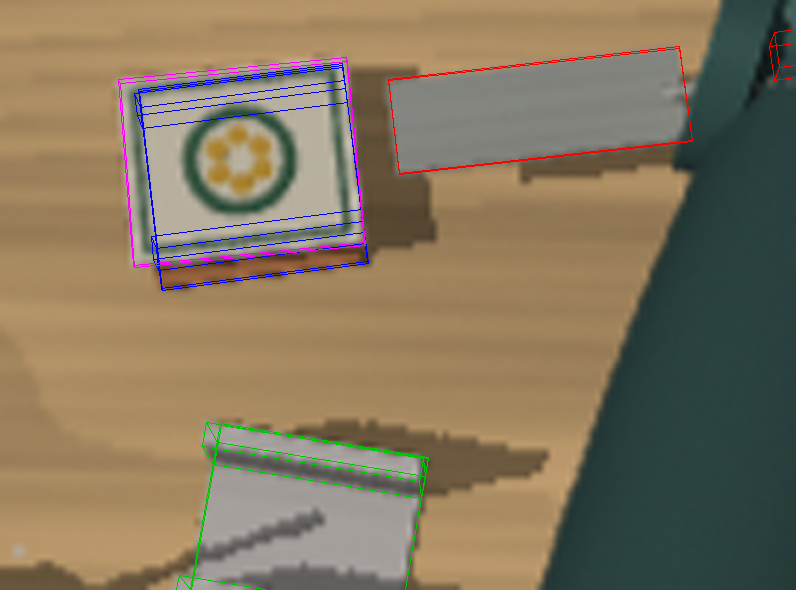

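jog_arm([
  [[0.5,0,0,2,0],[0.5,0,0,4,0],[0.5,0,0,5.1,0],[0.5,0,0,5.1,0]],
])

```text
time_s: 6.88
tcp_pos: [0.7064, -0.1785, 0.0479]
orientation: [-2.059, -2.37, 0.001]
force: [-0.0, -0.5, -1.7]
width: 0.0156
```

```bash
python3 look.py l4 scene 200 175 330 270 6.1 tile; python3 go.py .6857 -.0314 .047 .14
```

```text
pose [ 0.7091 -0.1973  0.1404  0.0167] blade ctr [ 0.6846 -0.024   0.0481]
t 6.925 tcp [ 0.7069 -0.1786  0.0491] w 0.0151 F [ 1.07  0.37 -1.  ] q [-0.28  0.31  1.47 -0.    1.36 -0.42]
tool axes x [-0.14  0.99  0.  ] y [ 0.99  0.14 -0.  ] z [-0.001  0.    -1.   ]
delta cm [14.87 -0.04  0.21] turn 0.02
```

View pics/l4.png

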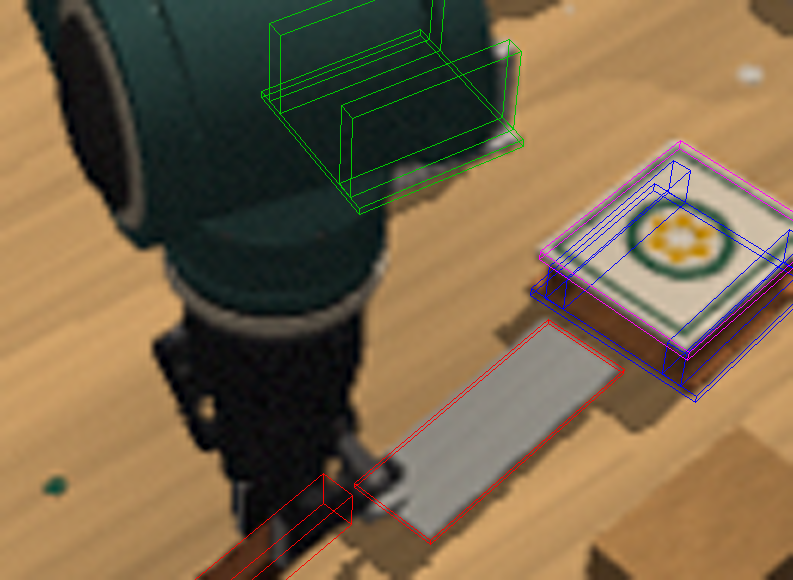

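The blade lines up with the channel, so I'll insert slowly and watch the force.

jog_arm([
  [[0.5,1,0,0.1,0],[0.5,2.2,0,0.1,0],[0.5,3.4,0,0.1,0],[0.5,4.6,0,0.1,0],[0.5,5.8,0,0.1,0],[0.5,7,0,0.1,0],[0.5,8,0,0.1,0],[0.5,8,0,0.1,0]],
])

```text
time_s: 7.92
tcp_pos: [0.6958, -0.0986, 0.0485]
orientation: [2.059, 2.373, 0.0]
force: [-0.1, -0.5, -1.5]
width: 0.0152
```

```bash
python3 look.py l5 top 175 125 310 225 5.9 tile; python3 go.py .6857 -.0314 .047 .14
```

```text
pose [ 0.6985 -0.1174  0.1413  0.0173] blade ctr [0.6739 0.0558 0.0485]
t 7.975 tcp [ 0.6959 -0.0991  0.0485] w 0.0152 F [-0.42  0.37 -1.85] q [-0.18  0.26  1.54 -0.    1.34 -0.32]
tool axes x [-0.14  0.99 -0.  ] y [0.99 0.14 0.  ] z [ 0. -0. -1.]
delta cm [ 6.85 -0.06  0.14] turn 0.05
```

View pics/l5.png

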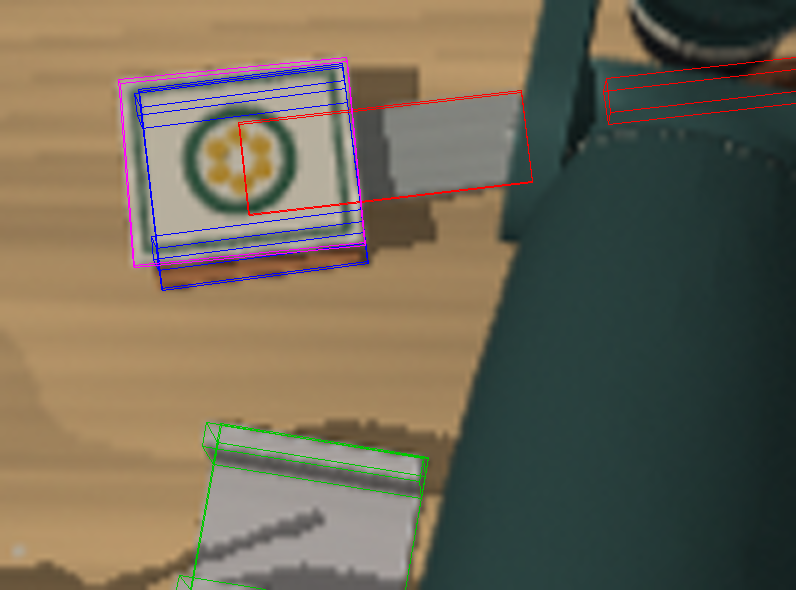

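jog_arm([
  [[0.5,1,0,0,0],[0.5,2.2,0,0,0],[0.5,3.4,0,0,0],[0.5,4.6,0,0,0],[0.5,5.8,0,0,0],[0.5,6.5,0,0,0],[0.5,6.8,0,0,0],[0.5,6.8,0,0,0]],
])

```text
time_s: 8.98
tcp_pos: [0.6863, -0.032, 0.0484]
orientation: [2.06, 2.372, -0.0]
force: [0.3, -0.1, -1.7]
width: 0.0154
```

```bash
python3 look.py l6 top 175 125 310 225 5.9 tile;python3 look.py l7 scene 220 160 350 255 6.1 tile; python3 go.py .6857 -.0314 .047 .14
```

```text
pose [ 0.689  -0.0508  0.1406  0.0172] blade ctr [0.6645 0.1225 0.0484]
pose [ 0.689  -0.051   0.1404  0.0172] blade ctr [0.6645 0.1223 0.0484]
t 9.075 tcp [ 0.6864 -0.0323  0.0484] w 0.0153 F [ 0.41 -1.1  -0.27] q [-0.08  0.22  1.58 -0.    1.34 -0.22]
tool axes x [-0.14  0.99 -0.  ] y [ 0.99  0.14 -0.  ] z [-0. -0. -1.]
delta cm [ 0.09 -0.05  0.14] turn 0.02
```

View pics/l6.png

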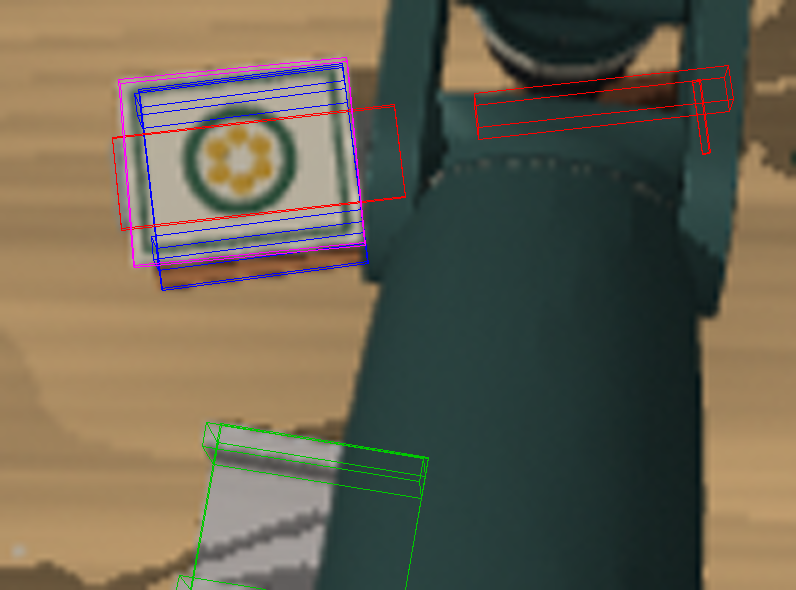

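View pics/l7.png

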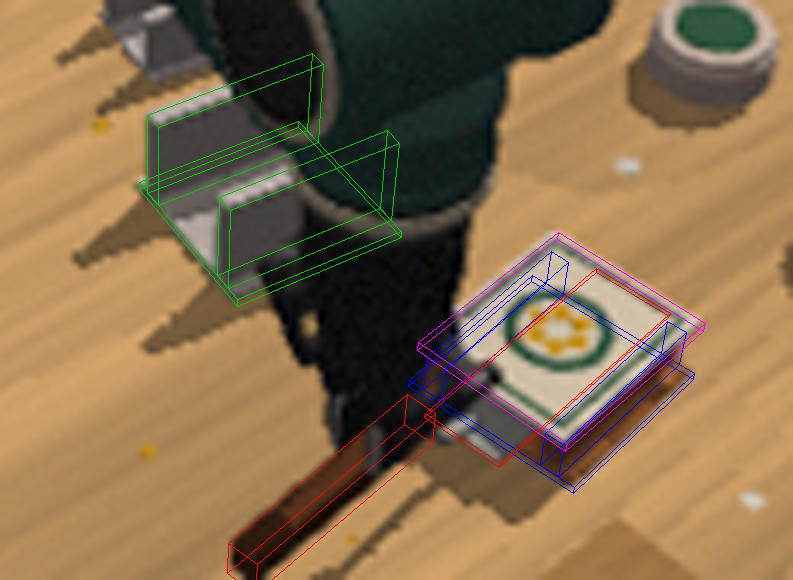

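jog_arm([
  [[0.5,0,0,-0.4,0],[0.5,0,0,-0.8,0],[0.5,0,0,-1,0],[0.5,0,0,-1.2,0],[0.5,0,0,-1.5,0],[0.5,0,0,-2,0],[0.5,0,0,-2.6,0],[0.5,0,0,-2.6,0]],
])

```text
time_s: 10.07
tcp_pos: [0.6866, -0.032, 0.0752]
orientation: [2.059, 2.371, 0.001]
force: [-0.9, 0.5, -3.0]
width: 0.015
```

```bash
python3 look.py l8 top 175 125 310 225 5.9 nosp;python3 look.py l9 scene 220 160 350 255 6.1; python3 go.py .6857 -.0314 .047 .14
```

```text
pose [ 0.6893 -0.0508  0.1406  0.044 ] blade ctr [0.6648 0.1224 0.0751]
pose [ 0.6891 -0.0508  0.1406  0.0435] blade ctr [0.6646 0.1224 0.0747]
t 10.175 tcp [ 0.6863 -0.032   0.0744] w 0.0152 F [ 0.02  0.49 -4.2 ] q [-0.08  0.2   1.56 -0.    1.38 -0.22]
tool axes x [-0.14  0.99 -0.  ] y [0.99 0.14 0.  ] z [ 0. -0. -1.]
delta cm [ 0.07 -0.05  2.74] turn 0.03
```

View pics/l9.png

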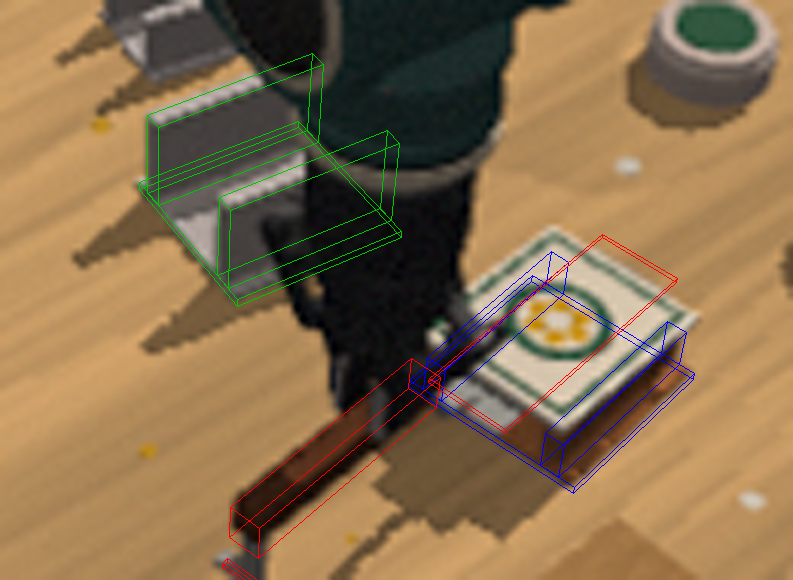

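View pics/l8.png

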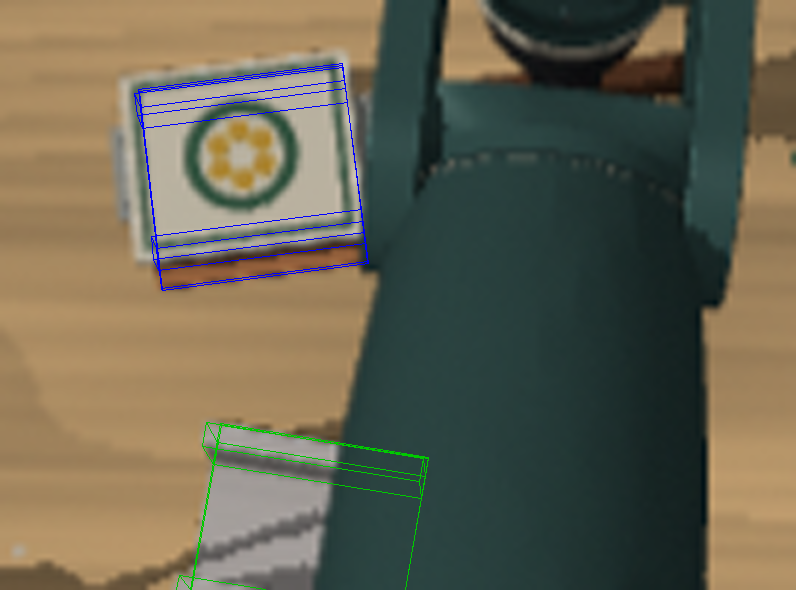

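jog_arm([
  [[0.5,0,0,-0.5,0],[0.5,0,0,-1.2,0],[0.5,0,0,-2,0],[0.5,0,0,-3,0],[0.5,0,0,-4,0],[0.5,0,0,-5,0],[0.5,0,0,-5.5,0],[0.5,0,0,-5.5,0]],
])

```text
time_s: 11.18
tcp_pos: [0.6864, -0.032, 0.1298]
orientation: [2.06, 2.372, 0.0]
force: [0.4, 0.3, -2.1]
width: 0.015
```

```bash
python3 look.py m1 top 175 120 275 195 8 plain;python3 look.py m2 scene 230 145 345 230 7 plain; python3 go.py .6857 -.0314 .047 .14
```

```text
pose [ 0.6891 -0.0508  0.1405  0.0986] blade ctr [0.6646 0.1225 0.1298]
pose [ 0.689  -0.0508  0.1405  0.0981] blade ctr [0.6645 0.1225 0.1293]
t 11.275 tcp [ 0.6862 -0.032   0.129 ] w 0.0153 F [-0.44  0.26 -3.02] q [-0.08  0.17  1.5  -0.    1.47 -0.22]
tool axes x [-0.14  0.99  0.  ] y [ 0.99  0.14 -0.  ] z [-0.  0. -1.]
delta cm [ 0.06 -0.04  8.2 ] turn 0.03
```

View pics/m1.png

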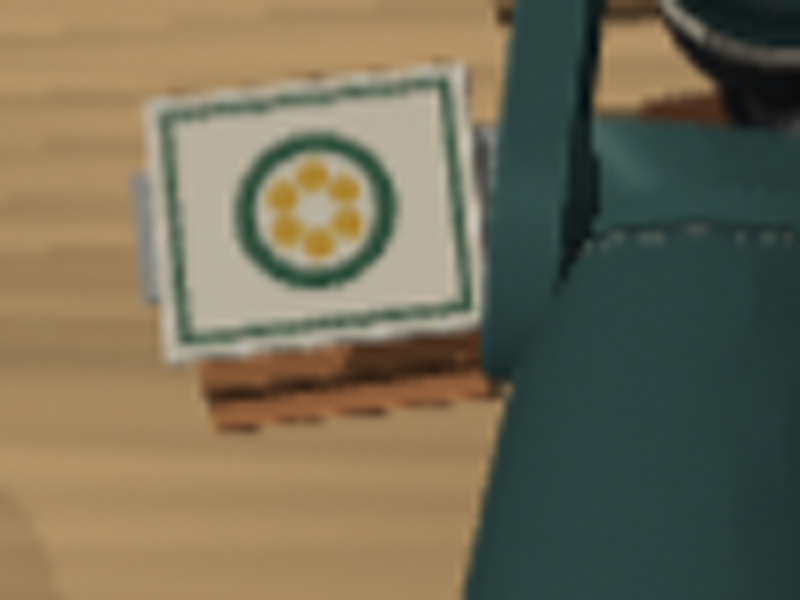

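View pics/m2.png

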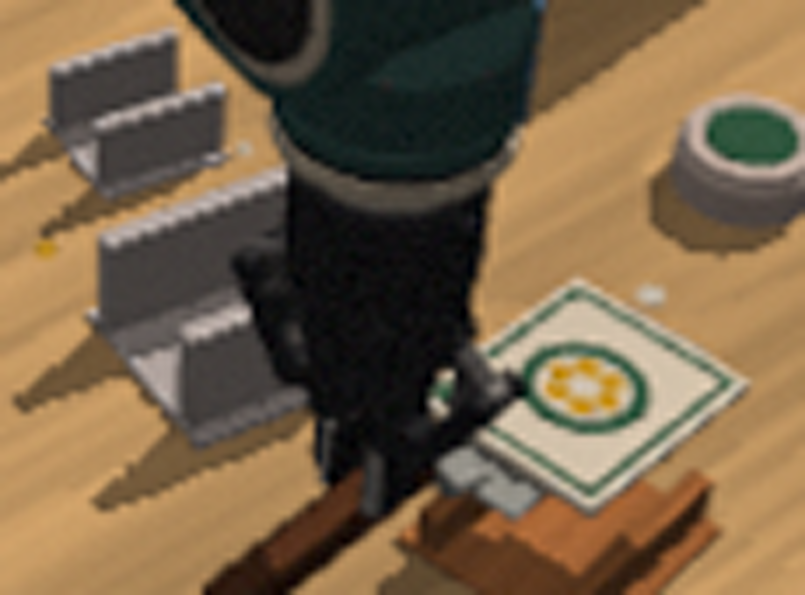

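```bash
cat > fit6.py <<'E'
from fit import *
mt,ms=cam("top"),cam("scene")
g=lambda P,f,o:(np.array(P,float)+.5)/f-.5+np.array(o)
def T6(p,L): return R.from_euler('zxy',[p[3],p[4],p[5]]).apply(np.array(L,float)/1000)+p[:3]
def fit6(top,Lt,sc,Ls,p0,bias=True):
    def f(p):
        r=[(proj(mt,T6(p,Lt))-top).ravel()]
        if len(sc): r.append((proj(ms,T6(p,Ls))-sc).ravel())
        return np.concatenate(r)
    r=least_squares(f,p0);return r.x,r.fun
E
python3 - <<'E'
from fit6 import *
Lt=[[50,60,6],[50,-60,6],[-50,-60,6],[-50,60,6]];Ls=[[-50,60,6],[50,60,6],[50,-60,6]]
top=g([(147,102),(465,63),(483,325),(168,360)],8,(175,120));sc=g([(575,280),(745,380),(593,512)],7,(230,145))
p,r=fit6(top,Lt,sc,Ls,[.66,.13,.1,.12,0,0]);print(p.round(4),r.round(2))
# baseline: initial picks
top=g([(120,105),(428,78),(455,330),(142,360)],8,(180,125));sc=g([(570,265),(740,370),(578,510)],7,(230,160))
p,r=fit6(top,Lt,sc,Ls,[.66,.13,.03,.12,0,0]);print(p.round(4),r.round(2))
E
```

```text
[ 0.6619  0.128   0.0943  0.1287 -0.063  -0.    ] [-0.13  0.32  0.27  0.24  1.33  0.19 -0.05  0.68  0.64 -0.35  1.32  0.51
  0.21 -0.35]
[ 0.6632  0.1304  0.0297  0.123   0.0204 -0.0106] [ 0.08  0.24  0.31  0.05 -0.05 -0.03 -0.15 -0.11  0.08  0.08 -0.09 -0.14
  0.25  0.02]
```

The spatula has pitched nose-down by about 0.05 rad under the load. That is within limits, so I'll carry on to the stand.

```bash
python3 go.py .4471 -.0701 .129 -.131
```

```text
t 11.275 tcp [ 0.6862 -0.032   0.129 ] w 0.0153 F [-0.44  0.26 -3.02] q [-0.08  0.17  1.5  -0.    1.47 -0.22]
tool axes x [-0.14  0.99  0.  ] y [ 0.99  0.14 -0.  ] z [-0.  0. -1.]
delta cm [-4.300e-01 -2.421e+01  1.000e-02] turn 15.56
```

jog_arm([
  [[0.5,0,-0.5,0,0.3],[0.5,0,-1.5,0,1],[0.5,0,-3,0,2],[0.5,-0.1,-4.8,0,3.2],[0.5,-0.1,-6.8,0,4.4],[0.5,-0.2,-8.8,0,5.7],[0.5,-0.2,-10.8,0,7],[0.5,-0.2,-12.8,0,8.3]],
])

```text
time_s: 12.28
tcp_pos: [0.5584, -0.0521, 0.1295]
orientation: [2.228, 2.215, 0.0]
force: [0.3, -0.1, -1.8]
width: 0.0149
```

```bash
python3 go.py .4471 -.0701 .129 -.131
```

```text
t 12.275 tcp [ 0.5584 -0.0521  0.1295] w 0.0149 F [ 0.34 -0.14 -1.83] q [-0.14 -0.1   1.79 -0.    1.46 -0.13]
tool axes x [ 0.006  1.    -0.   ] y [ 1.    -0.006  0.   ] z [ 0. -0. -1.]
delta cm [ -1.87 -11.11   0.04] turn 7.17
```

jog_arm([
  [[0.5,-0.3,-2,0,1.3],[0.5,-0.7,-4,0,2.6],[0.5,-1,-6,0,3.9],[0.5,-1.3,-8,0,5.2],[0.5,-1.6,-9.6,0,6.2],[0.5,-1.8,-10.6,0,6.9],[0.5,-1.9,-11.1,0,7.2],[0.5,-1.9,-11.1,0,7.2]],
])

```text
time_s: 13.28
tcp_pos: [0.4487, -0.0705, 0.1295]
orientation: [2.361, 2.072, 0.0]
force: [0.1, -0.2, -2.4]
width: 0.0155
```

```bash
python3 go.py .4471 -.0701 .129 -.131; python3 look.py n1 top 175 180 275 255 8 nosp;python3 look.py n2 scene 200 145 315 230 7 nosp
```

```text
t 13.275 tcp [ 0.4487 -0.0705  0.1295] w 0.0155 F [ 0.14 -0.24 -2.42] q [-0.21 -0.36  1.99  0.    1.5  -0.08]
tool axes x [ 0.13   0.992 -0.   ] y [ 0.992 -0.13   0.   ] z [ 0. -0. -1.]
delta cm [ 0.02 -0.17  0.05] turn 0.04
pose [ 0.4463 -0.0893 -0.1302  0.0983] blade ctr [0.469  0.0842 0.1295]
pose [ 0.4465 -0.0892 -0.13    0.0982] blade ctr [0.4692 0.0843 0.1294]
```

View pics/n1.png

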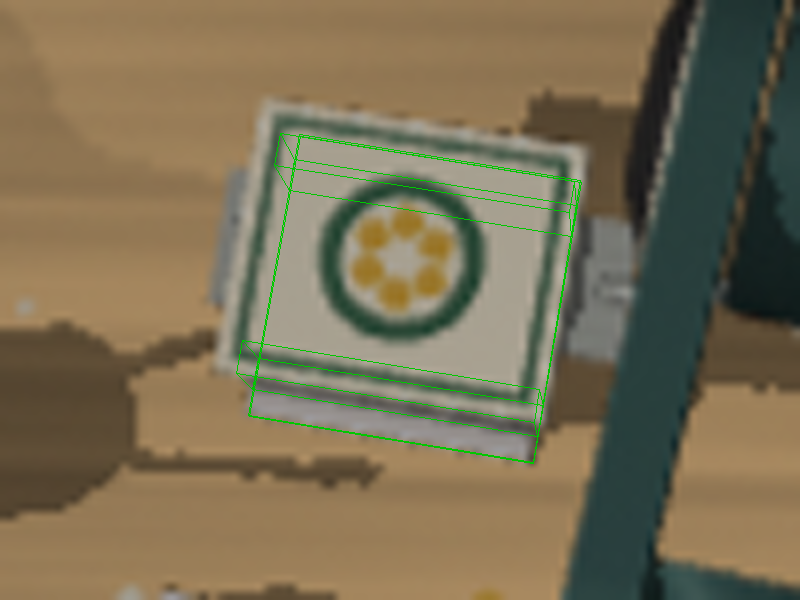

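View pics/n2.png

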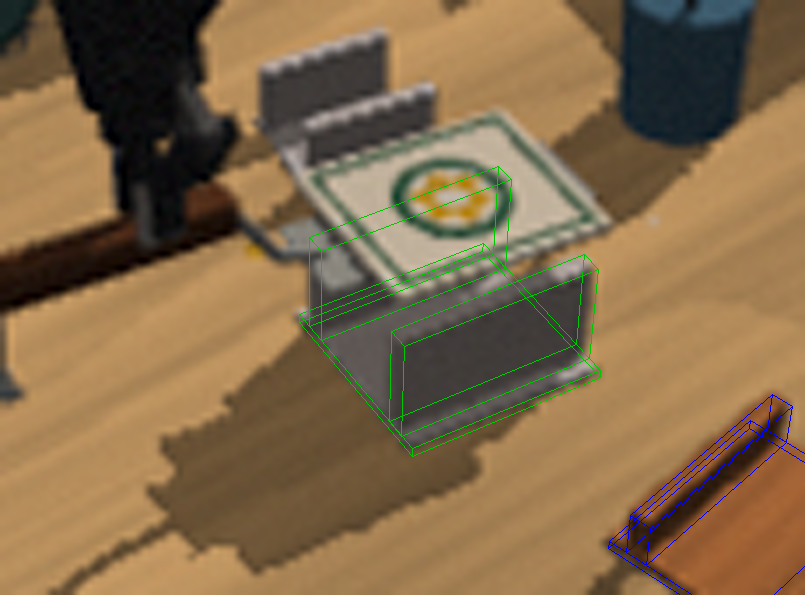

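```bash
python3 - <<'E'
from fit6 import *
Lt=[[50,60,6],[50,-60,6],[-50,-60,6],[-50,60,6]];Ls=[[-50,-60,6],[-50,60,6],[50,60,6],[50,-60,6]]
top=g([(265,102),(585,150),(548,425),(217,365)],8,(175,180));sc=g([(315,180),(497,112),(608,225),(403,295)],7,(200,145))
p,r=fit6(top,Lt,sc,Ls,[.46,.09,.1,-.12,0,0]);print(p.round(4),r.round(2))
# stand joint fit, both views
P=np.load("poses.npy")[1]
top=g([(240,52),(535,100),(210,337),(490,382)],8,(180,190));Ltt=[[45,55,65],[45,-55,65],[-55,55,5],[-55,-55,5]]
sc=g([(181,226),(374,150),(386,268),(200,346),(98,132),(288,66)],7,(230,160));print((proj(ms,T(P,[[33,-55,65],[33,55,65],[55,55,0],[55,-55,0],[-45,-55,65],[-45,55,65]]))-sc).round(2))
E
```

```text
[ 0.4689  0.0905  0.093  -0.1355 -0.0719 -0.0034] [-0.28 -0.32  0.62 -0.3  -0.39 -0.17 -0.32  0.91 -2.71 -0.35  0.99  0.31
  1.36  0.12  0.16  0.26]
[[-0.   -0.03]
 [-0.02 -0.07]
 [ 0.54  0.61]
 [ 0.24  0.67]
 [ 0.17 -0.07]
 [ 0.01 -0.76]]
```

Tile estimate is (0.469, 0.0905), yaw -0.136. Stand is (0.4674, 0.0915), yaw -0.139. I'll shift 1.5 mm across and lower in.

jog_arm([
  [[0.5,0.1,-0.15,0.4,0.2],[0.5,0.1,-0.15,1.1,0.2],[0.5,0.1,-0.15,1.8,0.2],[0.5,0.1,-0.15,2.2,0.2],[0.5,0.1,-0.15,2.4,0.2],[0.5,0.1,-0.15,2.6,0.2],[0.5,0.1,-0.15,2.8,0.2],[0.5,0.1,-0.15,3,0.2]],
])

```text
time_s: 14.38
tcp_pos: [0.4475, -0.0692, 0.0994]
orientation: [2.364, 2.068, 0.0]
force: [-0.3, -0.6, -1.5]
width: 0.0152
```

```bash
python3 go.py .4473 -.0701 .0825 -.131; python3 look.py n3 top 175 180 275 255 8 nosp;python3 look.py n4 scene 200 145 315 230 7 nosp
```

```text
t 14.375 tcp [ 0.4475 -0.0692  0.0994] w 0.0152 F [-0.26 -0.65 -1.47] q [-0.21 -0.34  2.03  0.    1.45 -0.08]
tool axes x [ 0.133  0.991 -0.   ] y [ 0.991 -0.133  0.   ] z [ 0. -0. -1.]
delta cm [-0.09 -0.01  1.69] turn -0.14
pose [ 0.445  -0.0881 -0.1335  0.0682] blade ctr [0.4683 0.0854 0.0994]
pose [ 0.4449 -0.088  -0.1335  0.0679] blade ctr [0.4682 0.0854 0.0992]
```

View pics/n3.png

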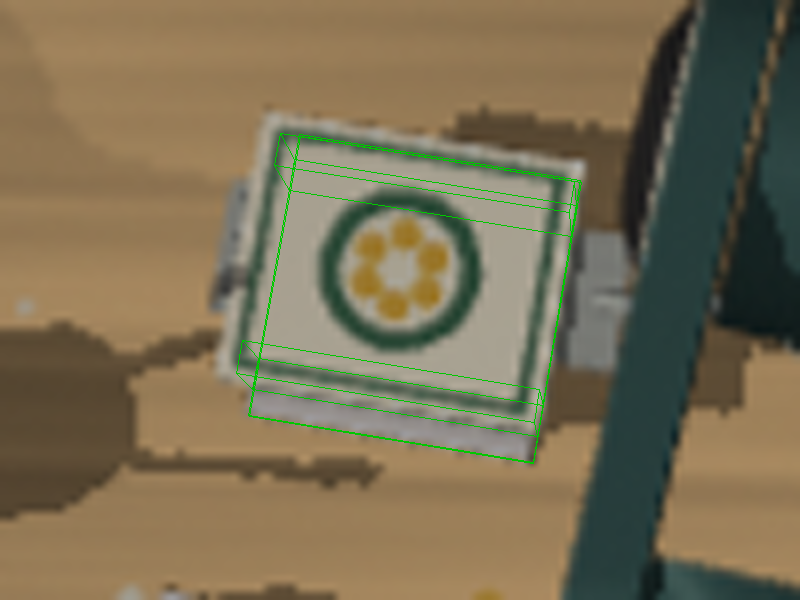

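View pics/n4.png

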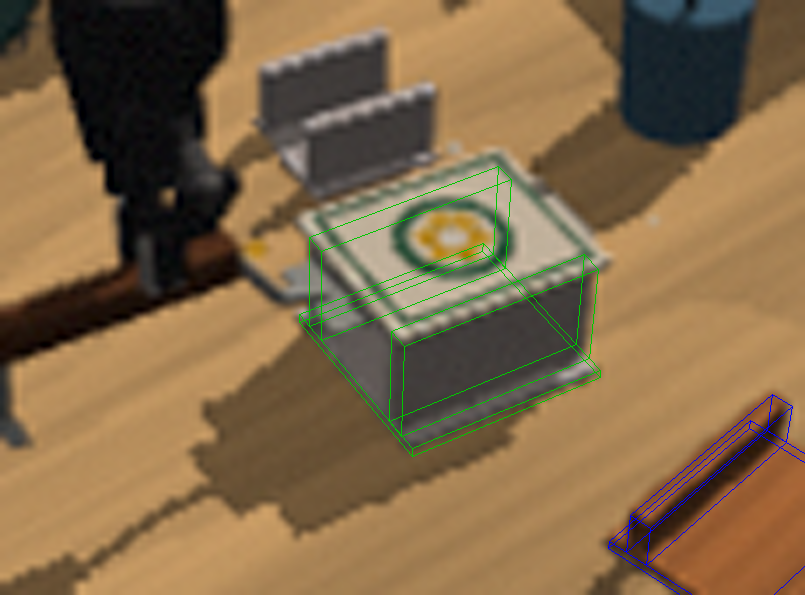

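jog_arm([
  [[0.5,-0.1,0,0.2,0],[0.5,-0.1,0,0.4,0],[0.5,-0.1,0,0.6,0],[0.5,-0.1,0,0.9,0],[0.5,-0.1,0,1.2,0],[0.5,-0.1,0,1.5,0],[0.5,-0.1,0,1.7,0],[0.5,-0.1,0,1.7,0]],
])

```text
time_s: 15.48
tcp_pos: [0.4472, -0.0702, 0.0822]
orientation: [-2.364, -2.068, 0.0]
force: [-0.5, 0.2, -1.5]
width: 0.0155
```

```bash
python3 go.py .4473 -.0701 .0825 -.131; python3 look.py n5 top 175 180 275 255 8 nosp;python3 look.py n6 scene 200 145 315 230 7 plain
```

```text
t 15.475 tcp [ 0.4472 -0.0702  0.0822] w 0.0155 F [-0.48  0.16 -1.54] q [-0.21 -0.33  2.05 -0.    1.42 -0.08]
tool axes x [0.133 0.991 0.   ] y [ 0.991 -0.133 -0.   ] z [-0.  0. -1.]
delta cm [ 0.01  0.01 -0.03] turn -0.14
pose [ 0.4447 -0.089  -0.1335  0.051 ] blade ctr [0.468  0.0844 0.0822]
pose [ 0.4448 -0.089  -0.1335  0.0512] blade ctr [0.4681 0.0844 0.0824]
```

View pics/n5.png

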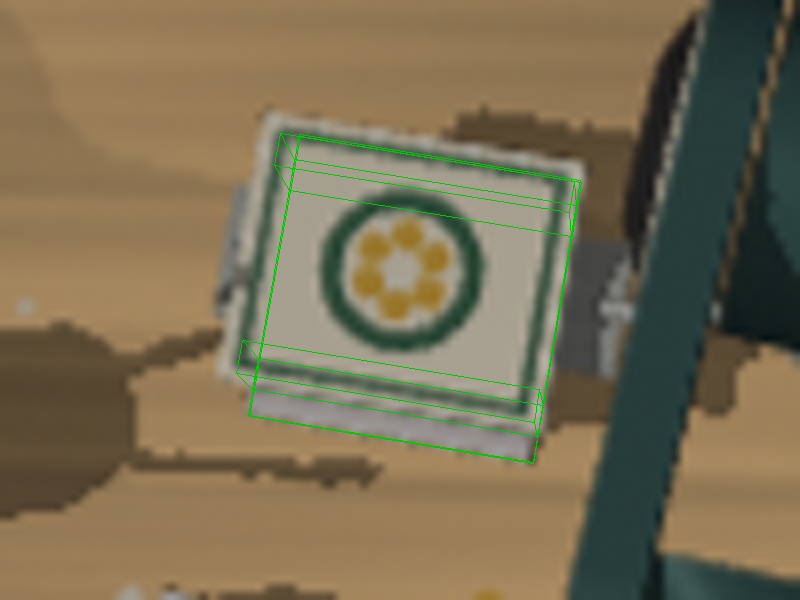

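View pics/n6.png

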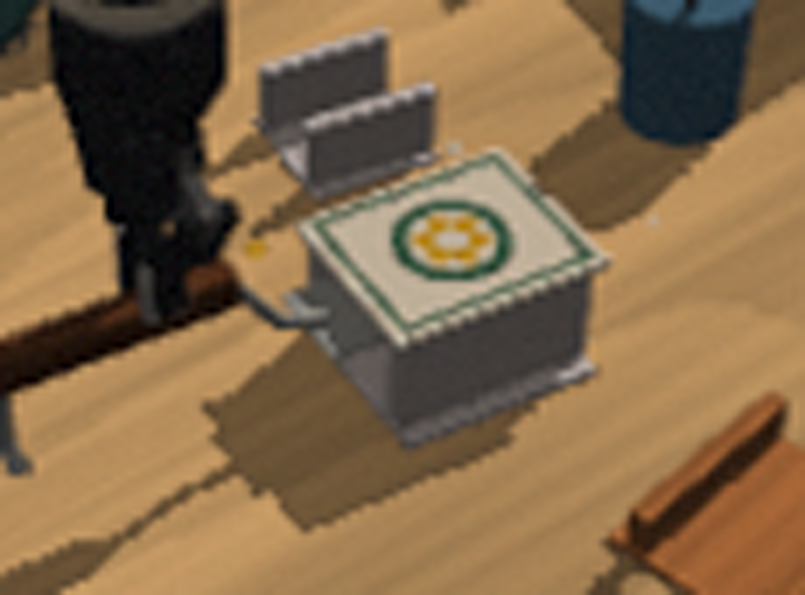

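```bash
python3 - <<'E'
from fit6 import *
P=np.load("poses.npy")[1]
top=g([(268,112),(583,162),(549,432),(219,376)],8,(175,180))
p,e=fit(mt,top,[[50,60,71],[50,-60,71],[-50,-60,71],[-50,60,71]],P);print(p.round(4),e)
sc=g([(303,228),(497,150),(608,260),(403,346)],7,(200,145))
p2,e=fit(ms,sc,[[-50,-60,71],[-50,60,71],[50,60,71],[50,-60,71]],P);print(p2.round(4),e)
for q in(p,p2):
    d=q[:2]-P[:2];c,s=np.cos(P[2]),np.sin(P[2]);print("in stand",(c*d[0]+s*d[1]).round(4),(-s*d[0]+c*d[1]).round(4),(q[2]-P[2]).round(3))
for m,f,o in((mt,8,(175,180)),(ms,7,(200,145))):
    print((proj(m,T(P,[[0,0,71]]))-o+.5)*f-.5)
E
```

```text
[ 0.4691  0.0917 -0.1316] 0.6921836471596521
[ 0.4677  0.0914 -0.1219] 1.1518827213423322
in stand 0.0016 0.0004 0.007
in stand 0.0003 -0.0001 0.017
[[404.96746208 274.16163585]]
[[453.18478389 243.30492441]]
```

The tile is seated about 1 mm off centre, with a yaw error of about 0.01 rad. I'll draw the spatula out.

jog_arm([
  [[0.5,-0.5,0,0,0],[0.5,-1.5,0,0,0],[0.5,-3,0,0,0],[0.5,-4.5,0,0,0],[0.5,-6,0,0,0],[0.5,-7.5,0,0,0],[0.5,-9,0,0,0],[0.5,-10.5,0,0,0]],
])

```text
time_s: 16.58
tcp_pos: [0.4331, -0.1753, 0.0824]
orientation: [-2.365, -2.068, 0.0]
force: [-0.2, -0.0, -1.3]
width: 0.0156
```

jog_arm([
  [[0.5,-1.5,0,0,0],[0.5,-3.5,0,0,0],[0.5,-5.5,0,0,0],[0.5,-7,0,0,0],[0.5,-7,0,0,0]],
])

```text
time_s: 17.2
tcp_pos: [0.4238, -0.2445, 0.0823]
orientation: [-2.366, -2.067, 0.0]
force: [-0.6, 0.4, -2.0]
width: 0.0151
```

```bash
python3 go.py .4885 -.2870 .05 .1475; python3 look.py r1 top 175 170 305 260 6.1 ;python3 look.py r2 scene 130 130 300 255 4.7
```

```text
t 17.2 tcp [ 0.4238 -0.2445  0.0823] w 0.0151 F [-0.62  0.42 -2.03] q [-0.58 -0.24  1.98  0.    1.4  -0.44]
tool axes x [0.134 0.991 0.   ] y [ 0.991 -0.134 -0.   ] z [-0.  0. -1.]
delta cm [-3.34  6.98  3.23] turn -16.17
pose [ 0.4212 -0.2633 -0.1348  0.0511] blade ctr [ 0.4448 -0.0899  0.0823]
pose [ 0.4213 -0.2627 -0.1343  0.0511] blade ctr [ 0.4448 -0.0893  0.0824]
```

View pics/r1.png

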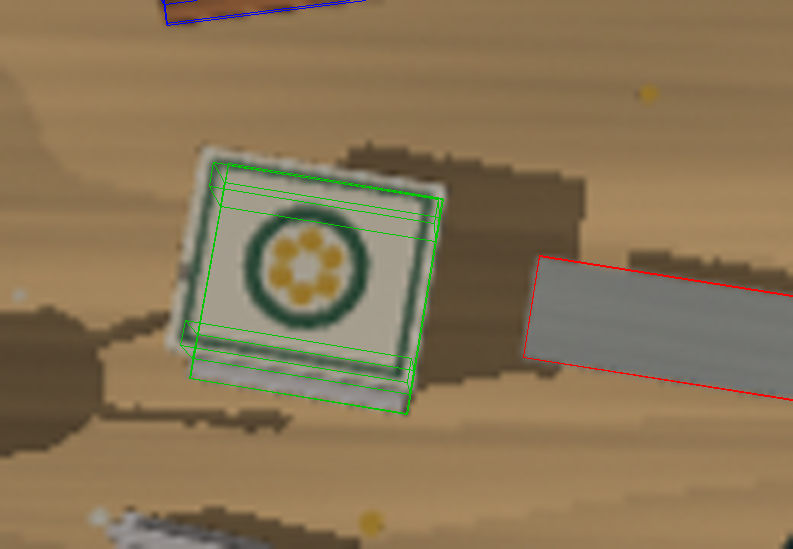

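View pics/r2.png

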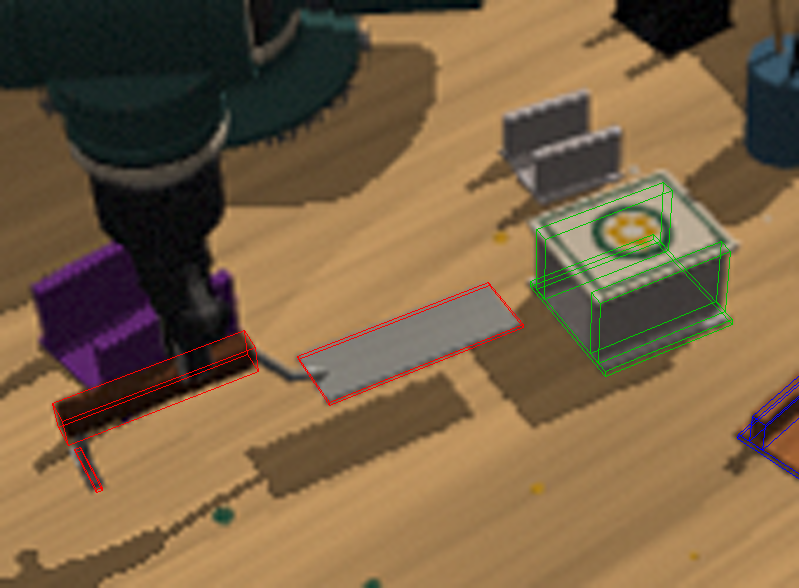

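The tile is undisturbed and the spatula has come back level. I'll put it down at its original place.

jog_arm([
  [[0.5,-1,1,0,-1.5],[0.5,-2,2.5,0,-4],[0.5,-2.8,4,0.5,-7],[0.5,-3.3,5.5,1,-10.5],[0.5,-3.3,6.5,2,-13.5],[0.5,-3.3,7,3,-16.2],[0.5,-3.3,7,4,-16.2],[0.5,-3.3,7,4.6,-16.2]],
])

```text
time_s: 18.3
tcp_pos: [0.489, -0.2856, 0.0357]
orientation: [-2.05, -2.38, 0.0]
force: [-0.9, 0.3, -1.7]
width: 0.0153
```

```bash
python3 go.py .4885 -.2870 .0312 .1475; python3 look.py s1 scene 125 165 245 255 6.5
```

```text
t 18.3 tcp [ 0.489  -0.2856  0.0357] w 0.0153 F [-0.88  0.28 -1.73] q [-0.57 -0.02  1.86 -0.    1.3  -0.72]
tool axes x [-0.148  0.989  0.   ] y [ 0.989  0.148 -0.   ] z [-0.  0. -1.]
delta cm [-0.13 -0.07  0.45] turn 0.08
pose [ 0.4918 -0.3044  0.1489  0.0045] blade ctr [ 0.4658 -0.1313  0.0357]
```

View pics/s1.png

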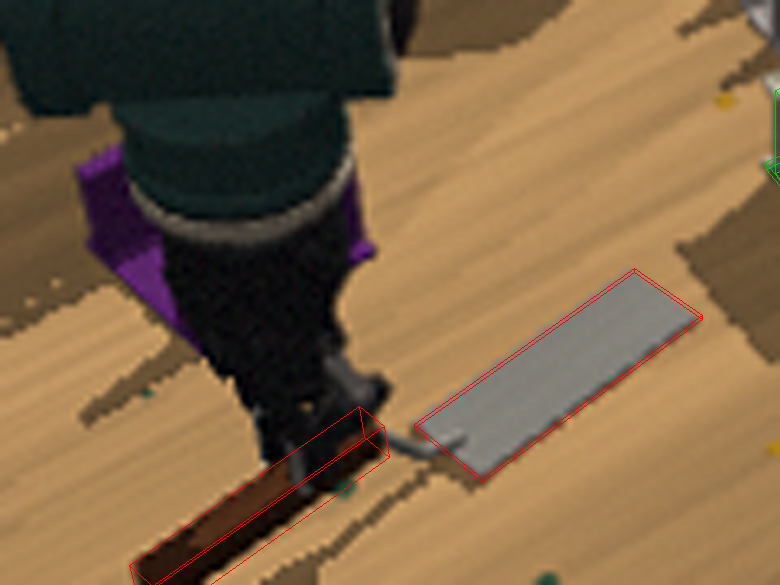

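jog_arm([
  [[0.5,0,0,0.25,0],[0.5,0,0,0.45,0],[0.5,0,0,0.45,0],[0.5,0,0,0.45,0]],
])

```text
time_s: 18.85
tcp_pos: [0.4891, -0.2857, 0.0321]
orientation: [2.049, 2.381, 0.0]
force: [-0.8, -0.2, -2.1]
width: 0.0152
```

jog_arm([
  [[0.5,0,0,0.08,0],[0.5,0,0,0.1,0],[0.5,0,0,0.1,0]],
])

```text
time_s: 19.23
tcp_pos: [0.489, -0.2858, 0.0311]
orientation: [2.05, 2.381, 0.0]
force: [-0.1, 0.7, 1.3]
width: 0.0154
```

Force has gone from -2 N to about +1 N, so the spatula is on the bench. Releasing.

jog_arm([
  [[1.8,0,0,0,0],[2.5,0,0,0,0],[4,0,0,0,0],[8.5,0,0,0,0],[8.5,0,0,0,0],[8.5,0,0,0,0],[8.5,0,0,0,0],[8.5,0,0,0,0]],
])

```text
time_s: 20.23
tcp_pos: [0.489, -0.2857, 0.0309]
orientation: [2.05, 2.381, -0.0]
force: [0.8, 1.0, 0.7]
width: 0.0851
```

jog_arm([
  [[8.5,0,0,-1,0],[8.5,0,0,-3,0],[8.5,0,0,-6,0],[8.5,0,0,-10,0],[8.5,0,0,-14,0],[8.5,-3,0,-17,0],[8.5,-6,0,-19,0],[8.5,-6,0,-19,0]],
])

```text
time_s: 21.22
tcp_pos: [0.4983, -0.3467, 0.224]
orientation: [2.049, 2.377, 0.0]
force: [0.6, 0.2, -0.1]
width: 0.0852
```

```bash
python3 go.py .4885 -.2870 .05 .1475; python3 - <<'E'
from fit import *
P=np.load("poses.npy")
for n,roi,f in(("top",(120,90,430,310),2.58),("scene",(130,120,350,285),3.6)):
    a=bot.read_camera(n);cv2.imwrite(f"pics/f_{n}.png",draw(a,cam(n),roi,f,[(P[1],STAND,(0,200,0)),(P[2],SPAT,(0,0,255))]))
E
```

```text
t 21.225 tcp [ 0.4983 -0.3467  0.224 ] w 0.0852 F [ 0.64  0.21 -0.08] q [-0.65 -0.04  1.57 -0.    1.61 -0.8 ]
tool axes x [-0.147  0.989 -0.003] y [0.989 0.147 0.002] z [ 0.003 -0.002 -1.   ]
delta cm [ 6.09 -0.12 17.38] turn 0.02
```

View pics/f_top.png

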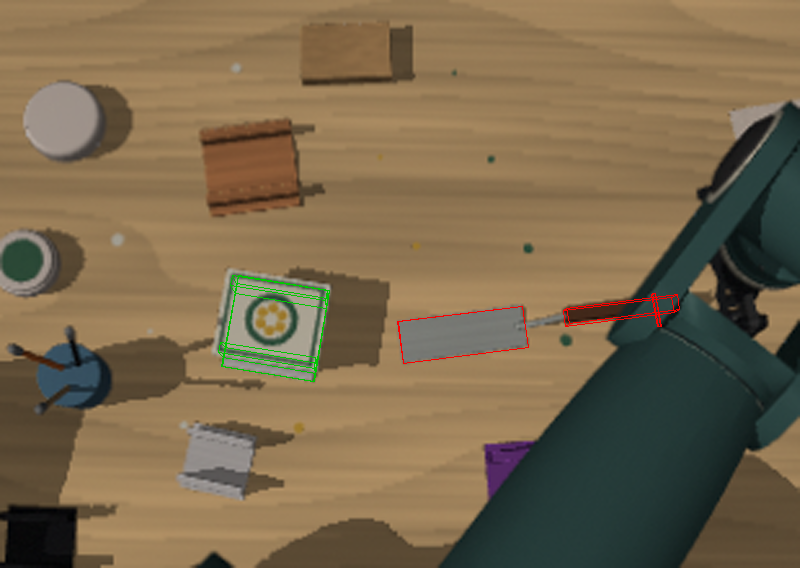

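View pics/f_scene.png

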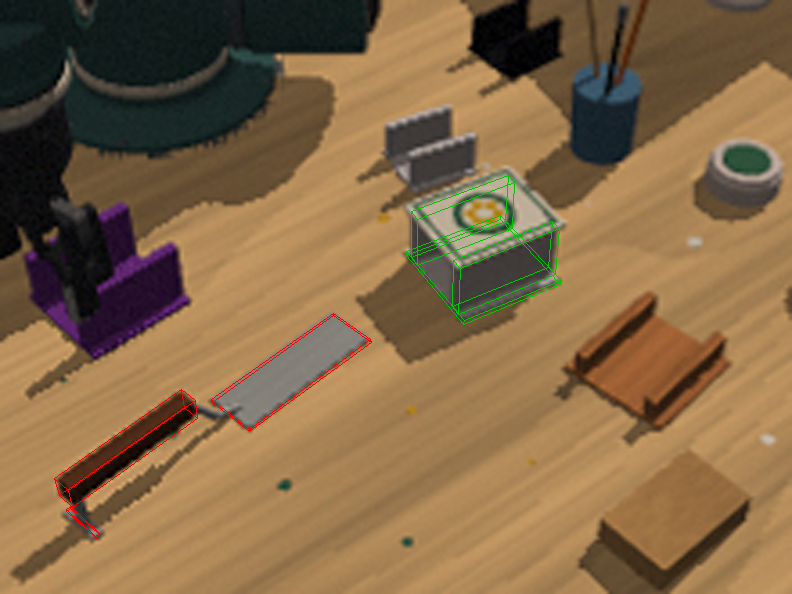

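The final views show the tile centred on the stand, at (271,320) in the top crop and (485,215) in the scene crop. The spatula lies on its start-pose overlay, level on blade and heel, and the gripper is clear. I'll let things settle and hand in.

jog_arm([
  [[8.5,0,0,0,0],[8.5,0,0,0,0],[8.5,0,0,0,0]],
])

```text
time_s: 21.7
tcp_pos: [0.4979, -0.3446, 0.2208]
orientation: [-2.049, -2.381, 0.0]
force: [0.0, 0.5, -0.1]
width: 0.0848
```

```bash
python3 -c "
from cell import bot
print(bot.job_done())"
```

```text
the job is handed in; nothing more can be done
None
```

I slid the spatula under the tile, lifted the tile off the wooden rest and set it on the larger grey stand. I then drew the blade out, laid the spatula back at its starting place and handed in at about 21.7 s; no verdict was reported.

**Tile:** It was measured once it had seated, before I drew the blade out. It was within 2 mm of the stand's centre both ways, and square to 0.007 rad (top camera) or 0.017 rad (scene camera). The pictures taken afterwards showed no visible shift.

**Spatula:** It lies on its original outline, level on blade and heel. By its start-pose fit, the blade centre is about 0.22 m from the stand and 0.33 m from the rest. The gripper is clear of it.

**Bystanders:** The pots, carton and brush jar look undisturbed in the final views; I did not measure their positions.

**Checks that disagreed:**
- With the tile on it, the spatula pitched about 0.05–0.07 rad nose-down, well under the 0.3 rad limit, and looked level again once unloaded.
- The two cameras' overlays differed by about 1 px, roughly 2 mm.

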